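Rock a seized isolating link out of its spring clips

TASK

The isolating link has seized in the spring clips of its base. The base is not fastened down and a straight pull only brings it up too, so rock the link end to end until its blades walk out of the clips, keeping the base standing on the table. Then put the link in the green parts bin and let go of it.

Things in the scene. Friction and masses are not known exactly. Their poses are not given: they have to be found in the camera images.
- link: The isolating link, 150 g: white moulded body 28 (x) x 72 (y) x 24 (z) mm with a centred grip rib on top, 14 (x) x 44 (y) x 24 mm tall, and two copper blades below, 4 (x) x 14 (y) mm, 16 mm long, at y = -20 and +20 mm. Origin: centre of the body's underside; z up, y from blade to blade. Seated, the body rests on the clip blocks, so tilting it lifts its middle.
- link_grip (a point): Middle of the grip rib, 36 mm above the link's origin (rib from 24 to 48 mm above it). Its flat sides, 14 mm apart along the link's x, are free for fingers from above; the body's shoulders below are 7 mm wide. Rocking = turning the link to and fro about its x axis: one blade slides up while the other holds or slides down. It takes 0.5 to 1 N m and hardly any lift.
- blade_a (a point): Tip of the blade at y = -20 mm, 16 mm below the link's origin. Two sprung jaws pinch each blade, which resists sliding up or down with about 15 N; both together about 30 N, more than the base weighs. Fully in, the link tilts about 0.1 rad either way before the slots stop it, more as it comes out.
- blade_b (a point): Tip of the other blade, at y = +20 mm, 16 mm below the link's origin. The jaws let go of a blade when its tip has risen 13 mm from the seated place; after 16 mm it is clear of its slot.
- link_base: The link's base, 2.0 kg, loose on the table: grey steel plate 110 (x) x 200 (y) x 10 mm on four rubber feet, two black clip blocks in the middle (40 x 30 mm each, at y = -20 and +20 mm, tops 34 mm above the table), a terminal screw beyond each. Origin: centre of its underside; y along plate and link. Slots 15.6 mm long (y). The seated link's origin is 34 mm above this one.
- bin: Green open-topped parts bin, 148 (x) x 116 (y) x 70 mm outside, 128 x 96 mm inside, floor 2 mm thick, loose, 0.3 kg. Origin: centre of its underside; -x is the low front wall (33 mm high), the other walls are 70 mm high. A few small parts lie at its back, beyond x = +30 mm.
Not all that is in view belongs to the job. There is more than one size of the link; the job needs the middle-sized.

How it is judged (in metres and radians):
On the way, in this order (a step that is already met when the one before it is completed fails the run):
1. the link is rocked: tilted at least 0.05 rad against the base while its blades are still in the slots (angle between the z axis of link and the z axis of link_base, either way round above 0.05 rad and z of link in the frame of link_base below 0.048 m), for 0.05 s.
2. the link is out of the clips (z of link in the frame of link_base above 0.055 m), for 0.1 s.
At the end, for the whole second after the job is handed in: The link lies at rest inside the bin (its origin within the bin's outline and under 60 mm above the bin's underside), the bin stands upright on the table, and the base stands flat on the table (x of link in the frame of bin between -0.07 and 0.07 m and y of link in the frame of bin between -0.055 and 0.055 m and z of link in the frame of bin between 0 and 0.06 m and angle between bin's own z axis and vertical below 0.1 rad and height (world z) of bin below 0.01 m and linear speed of link below 0.02 m/s and height (world z) of link_base between -0.005 and 0.005 m and angle between link_base's own z axis and vertical below 0.03 rad); the robot touches nothing.
It fails at once if the base is lifted (its middle more than 12 mm off the table) or tipped by more than 0.15 rad (height (world z) of link_base above 0.012 m or angle between link_base's own z axis and vertical above 0.15 rad).
It also fails if it takes over 42 s, if anything falls off the work surface, if the arm or the gripper's body presses on something with over 40 N, if the wrist force passes 120 N, or if a joint passes its speed limit or range.

ROBOT

A 6-joint arm with a two-finger parallel gripper is mounted at the origin on a cart in front of the work surface, level with it; the furniture and walls round the work are solid. World frame = base frame: x ahead of the robot, y to its left, z up, the work surface at z = 0. Lengths are in mm, angles in rad, forces in N, time in s.
With the tool pointing down it reaches from about 275 to 750 mm from the base axis. Payload 10.2 kg.
Tool frame: the origin (TCP) lies at the very end of the fingers, on their centre line; the grasp point (between the pads) lies 19 mm behind it; z points along the fingers, y is the direction in which the jaws open and shut (so a half turn about z gives the same grasp; the last joint's range is limited). The gripper opens to 85 mm and grips with 20 to 120 N. Pads are 22 mm wide; open, the fingers measure 114 mm over their backs; the gripper's body (76 mm by 85 mm) begins 54 mm behind the grasp point. The pads swing forward as they close: fully open they stand 13 mm farther back than shut.
Start: joints at [-1.513, 0.313, 1.498, -0, 1.331, -0.223], TCP at [145.477, -504.448, 197.594] pointing down, gripper open.
Joint ranges: [-2.94, 2.94], [-0.97, 2.17], [0.19, 2.56], [-1.23, 4.37], [0.02, 3.11], [-2.88, 2.88]. Speed limits (rad/s): [2.39, 2.39, 3.01, 3.14, 3.14, 3.14].

INTERFACE

Orientations are given as a unit quaternion [w, x, y, z].
In Python, from rig import ctrl, eyes, order gives the robot as it stands.
- The arm moves only by the tool move_arm, never from a script. Its argument "deltas" is a list of rows, each a list of 6 numbers: the shift along the tool's x, y, z in cm, then the turn, a rotation vector about the tool's x, y, z in degrees. A call has exactly 10 rows; each row shifts and turns the commanded pose from where the row before left it, along the tool's axes as they then stand; what a row does not reach is not made up. A row lasts 1/10 s, in which the tool goes at most 50 mm and 8.59 degrees, less where a joint would pass 70% of its speed; a pose out of reach is approached as far as the arm can. A call is refused whole if a number of a shift passes 5 or a number of a turn 8.59, either way. A call with a gripper value outside its range is refused whole. "grip" is the finger opening in cm, from 0 to 8.54, set as the call begins (left out, the last holds). The fingers move at their own pace and stop on an object; "newtons" is the grip in N (left out, the last holds). Time passes only in rows, so rows that do not move let the fingers close, or fill a call up. It gives the time, the measured TCP pose, the force and the opening at its end, in the units of the state.
- ctrl.sense(): the state, without advancing time (a new reading comes with each control period).
- eyes.capture(name): name is "side" or "top" or "wrist"; returns the picture (480x640x3 uint8, blue, green, red); there is no depth.
- eyes.camera_params(name): a dict with "K" (3x3 intrinsics, pixels), "camera_from_world" (4x4, takes a point from world to camera coordinates). Camera axes: x right, y down, z forward; pixel columns grow to the right and rows downward; lengths in mm; the calibration is good to about 2 mm. A picture is of the moment at which its call begins: read the wrist's pose just before it. camera_params takes no time and is no camera call; for the wrist camera it gives the pose at the moment of the call.
- order.finish_job(): hands the job in, once; it reports no verdict.
The state is a dict: "time_s": time; "joints": joint angles; "dq": joint speeds; "tau": joint torques, N m; "eef_pos": TCP position; "ee_rot": TCP orientation; "force": force on the tool from outside, world axes, zero at the start; "wrist_torque": the same for the moment, N m; "grip_width": opening from 0.0 (shut) to 1.0 (fully open).
Only numpy, scipy, OpenCV 4.12 (cv2) and the standard library are available. Lean on these libraries where they do the work, as an engineer would, in place of code of your own. Each camera call takes 0.05 s, during which the arm holds its last target.

## Working session

There is one attempt and no reset: what is moved stays moved. The work goes in short steps, Python scripts to look and compute and a tool call to move; the robot and the scene stay as the last step left them, time stands still between calls to the robot, and variables do not carry over. Pictures are saved under pics/ and viewed, and the job is handed in when it is done.

Besides the shell and the picture viewer there is one more tool, called after "Request:" as name(argument=value, ...), one argument or row to a line, values as JSON. move_arm: Moves the arm, as the interface text tells. Its arguments: {"type":"object","properties":{"deltas":{"type":"array"},"grip":{"type":"number"},"newtons":{"type":"number"}},"required":["deltas"]}

```bash
mkdir -p pics; ls; python3 - <<'E'
from rig import ctrl,eyes,order
import cv2
print(ctrl.sense())
for n in ("side","top","wrist"):
    p=eyes.camera_params(n); print(n,p)
    cv2.imwrite(f"pics/{n}0.png",eyes.capture(n))
E
```

```text
pics
{'time_s': 0.0, 'joints': array([-1.51339411e+00,  3.13454167e-01,  1.49844636e+00, -7.69400998e-06,
        1.33100849e+00, -2.23390991e-01]), 'dq': array([ 0.0004646 ,  0.00180637, -0.002103  , -0.00042156, -0.00035307,
       -0.00023686]), 'tau': array([ 1.16011619e-03, -4.12263215e+01, -2.59739721e+01, -1.05831029e-04,
        4.17805175e-03, -1.48896464e-05]), 'eef_pos': array([ 145.45959986, -504.12803634,  197.02948685]), 'ee_rot': array([-6.56221432e-04,  9.90160232e-01,  1.39936706e-01,  5.08388482e-05]), 'force': array([-0.5628414 ,  1.00523965, -0.48688665]), 'wrist_torque': array([-0.00686269,  0.0295316 , -0.01905201]), 'grip_width': 1.0019469532446246}
side {'K': array([[542.98681973,   0.        , 318.13559831],
       [  0.        , 542.98681973, 245.19197317],
       [  0.        ,   0.        ,   1.        ]]), 'camera_from_world': array([[ 9.98768959e-01,  4.94987533e-02, -3.23107618e-03,
        -4.80032391e+02],
       [ 3.03202021e-02, -6.60747352e-01, -7.49995748e-01,
         5.41778428e+01],
       [-3.92587795e-02,  7.48974506e-01, -6.61434757e-01,
   
[... 467 characters left out ...]
      [ 2.19088505e-01, -1.51671895e-02, -9.75587097e-01,
         8.52103463e+02],
       [ 0.00000000e+00,  0.00000000e+00,  0.00000000e+00,
         1.00000000e+00]])}
wrist {'K': array([[420.935042  ,   0.        , 326.12266293],
       [  0.        , 420.935042  , 242.16127751],
       [  0.        ,   0.        ,   1.        ]]), 'camera_from_world': array([[ 2.76963739e-01, -9.60879761e-01, -1.08263703e-03,
        -5.25231768e+02],
       [-9.08335112e-01, -2.62185437e-01,  3.25862119e-01,
        -4.34856000e+01],
       [-3.13398167e-01, -8.92685937e-02, -9.45416685e-01,
         3.81418648e+02],
       [ 0.00000000e+00,  0.00000000e+00,  0.00000000e+00,
         1.00000000e+00]])}
```

View pics/side0.png

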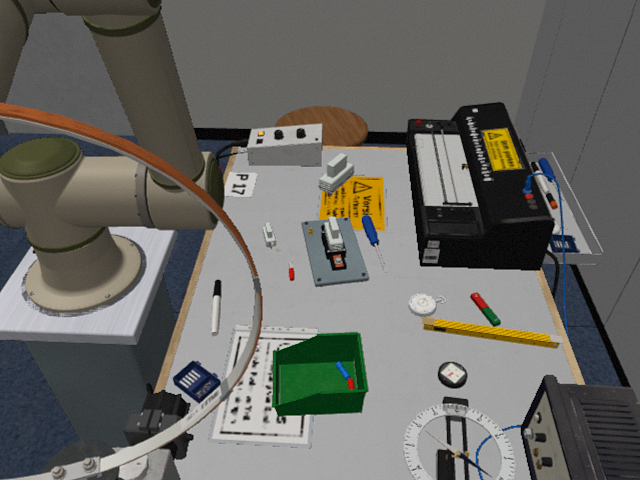

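View pics/top0.png

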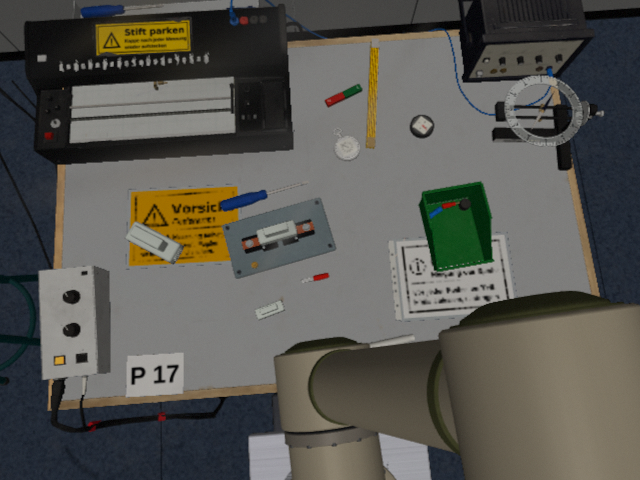

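View pics/wrist0.png

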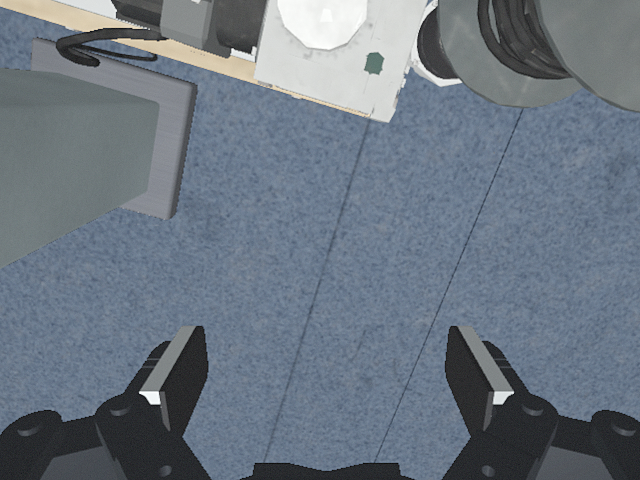

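The side view shows the robot at the left, the base with the seated link at about (335,245), and the green bin at (320,375). In the top view there are three link-like things:
- (278,235): seated between the clips, middle-sized.
- (152,242): loose and larger.
- (270,309): loose and smaller.

The seated one fits. I'll enlarge it to confirm and then measure it.

```bash
cat > h.py <<'E'
import numpy as np, cv2
from rig import ctrl,eyes,order
def ray(n,uv,p=None):
    p=p or eyes.camera_params(n); T=p["camera_from_world"];R=T[:3,:3];c=-R.T@T[:3,3]
    d=R.T@np.linalg.inv(p["K"])@np.array([uv[0],uv[1],1.]); return c,d
def onz(n,uv,z,p=None):
    c,d=ray(n,uv,p); return c+d*(z-c[2])/d[2]
def proj(n,X,p=None):
    p=p or eyes.camera_params(n); T=p["camera_from_world"];q=p["K"]@(T[:3,:3]@np.asarray(X,float)+T[:3,3]); return q[:2]/q[2]
E
python3 - <<'E'
import cv2,numpy as np
t=cv2.imread('pics/top0.png');s=cv2.imread('pics/side0.png')
a=cv2.resize(t[190:285,215:345],(780,570),interpolation=cv2.INTER_CUBIC)
b=cv2.resize(s[205:295,290:390],(660,594),interpolation=cv2.INTER_CUBIC)
c=cv2.resize(t[170:280,410:520],(590,590),interpolation=cv2.INTER_CUBIC)
for n,i in zip('abc',(a,b,c)): cv2.imwrite(f'pics/crop_{n}.png',i)
E
```

```text
(no output)
```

View pics/crop_a.png

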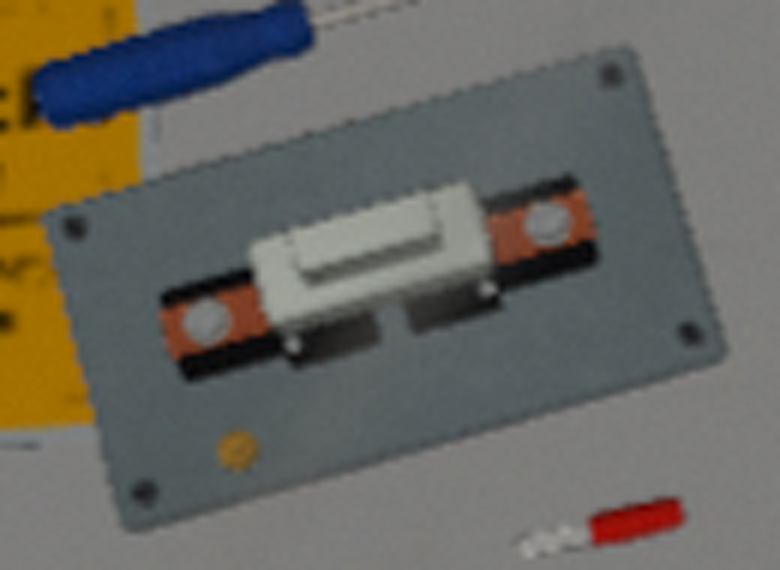

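View pics/crop_b.png

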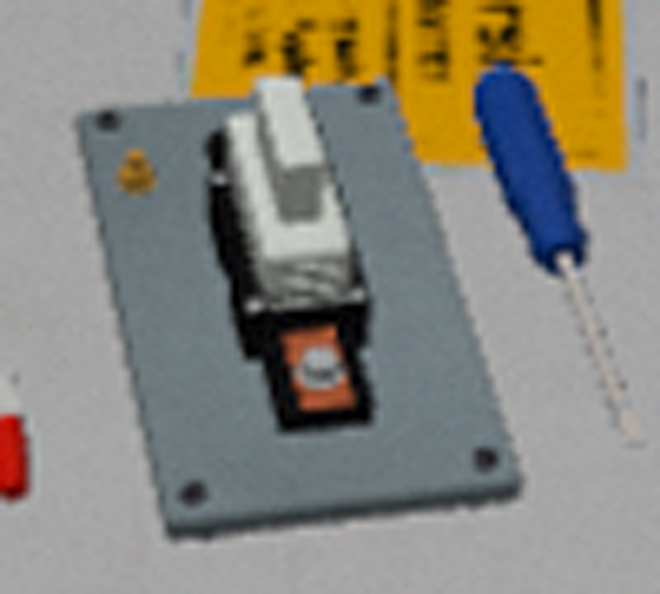

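View pics/crop_c.png

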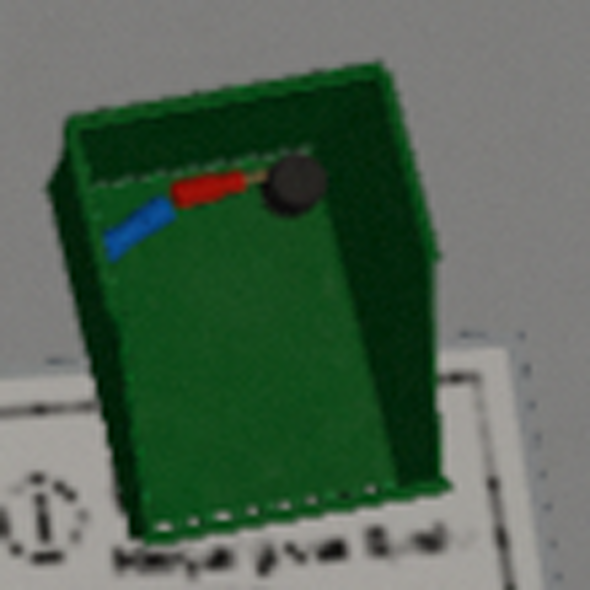

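The crops confirm it: the link at top (278,235) sits in the clips with its rib clear, and the bin's parts lie at its far (+x) wall. Next I'll compute positions from the corners.

```bash
python3 - <<'E'
from h import *
def a(x,y): return ((x+.5)/6-.5+215,(y+.5)/6-.5+190)
def b(x,y): return ((x+.5)/6.6-.5+290,(y+.5)/6.6-.5+205)
def c(x,y): k=590/110; return ((x+.5)/k-.5+410,(y+.5)/k-.5+170)
R=np.array([onz("top",a(*q),82) for q in [(292,235),(437,197),(440,237),(303,272)]]);print("rib",R.round(1),R.mean(0))
R2=np.array([onz("side",b(*q),82) for q in [(258,85),(300,82),(323,165),(275,168)]]);print("ribside",R2.round(1),R2.mean(0))
B=np.array([onz("top",a(*q),10) for q in [(45,215),(635,48),(727,355),(130,530)]]);print("plate",B.round(1),B.mean(0))
F=np.array([onz("top",a(*q),58) for q in [(252,243),(475,182),(495,280),(275,328)]]);print("body",F.round(1),F.mean(0))
for nm,Q in(("rib",R),("side",R2),("plate",B),("body",F)):
    m=cv2.minAreaRect(Q[:,:2].astype(np.float32)); print(nm,m)
print("bin back rim",[onz("top",c(*q),70).round(1) for q in [(70,118),(383,68)]])
print("bin front",[onz("top",c(*q),33).round(1) for q in [(140,535),(447,487)]])
E
```

```text
rib [[508.1 102.1  82. ]
 [516.4  58.2  82. ]
 [504.   58.1  82. ]
 [496.5  99.4  82. ]] [506.24051803  79.4735933   82.        ]
ribside [[497.7  98.1  82. ]
 [510.8 100.2  82. ]
 [518.8  60.1  82. ]
 [504.3  58.   82. ]] [507.88891016  79.10601354  82.        ]
plate [[539.7 188.7  10. ]
 [580.9  -6.3  10. ]
 [476.1 -27.6  10. ]
 [434.7 165.5  10. ]] [507.85883876  80.04138782  10.        ]
body [[512.7 116.8  58. ]
 [526.6  47.4  58. ]
 [495.2  43.4  58. ]
 [485.5 111.2  58. ]] [505.04246872  79.70318528  58.        ]
rib ((506.2471618652344, 79.03350830078125), (12.177255630493164, 44.649070739746094), 10.688817024230957)
side ((508.25665283203125, 79.1032943725586), (14.655986785888672, 40.95555877685547), 9.285419464111328)
plate ((507.7215576171875, 80.02330017089844), (107.49752044677734, 199.3090362548828), 11.956535339355469)
body ((504.2079162597656, 79.0154800415039), (31.57206153869629, 70.8138656616211), 11.32963752746582)
bin back rim [array([ 558.6, -193.7,   70. ]), array([ 568. , -303.7,   70. ])]
bin front [array([ 418. , -208.1,   33. ]), array([ 426.3, -316.5,   33. ])]
```

```bash
python3 - <<'E'
from h import *
s=cv2.imread('pics/side0.png');w=cv2.imread('pics/wrist0.png')
cv2.imwrite('pics/cr_side.png',cv2.resize(s[90:480,0:300],(600,580)))
cv2.imwrite('pics/cr_wrist.png',cv2.resize(w[0:150,220:640],(800,286)))
for uv in [(262,290),(200,180),(100,130),(200,385)]:
    c,d=ray("side",uv)
    for L in (150,250,350,450,550,650):
        X=c+d*L; print(uv,L,X.round(),"top",proj("top",X).round(),"wrist",proj("wrist",X).round())
E
```

```text
(262, 290) 150 [ 501. -674.  670.] top [1360.  -72.] wrist [ 12. 367.]
(262, 290) 250 [ 487. -605.  597.] top [1094.   26.] wrist [ 42. 440.]
(262, 290) 350 [ 473. -536.  525.] top [907.  96.] wrist [ 91. 557.]
(262, 290) 450 [ 459. -467.  453.] top [767. 147.] wrist [184. 780.]
(262, 290) 550 [ 445. -398.  381.] top [659. 187.] wrist [ 428. 1364.]
(262, 290) 650 [ 431. -329.  308.] top [573. 219.] wrist [2757. 6949.]
(200, 180) 150 [ 483. -655.  693.] top [1425.  -77.] wrist [ 54. 339.]
(200, 180) 250 [ 457. -573.  636.] top [1152.   32.] wrist [122. 379.]
(200, 180) 350 [ 431. -491.  578.] top [947. 114.] wrist [219. 435.]
(200, 180) 450 [ 405. -410.  521.] top [788. 178.] wrist [368. 521.]
(200, 180) 550 [ 379. -328.  464.] top [661. 229.] wrist [630. 672.]
(200, 180) 650 [ 353. -246.  407.] top [557. 270.] wrist [1202. 1003.]
(100, 130) 150 [ 455. -647.  703.] top [1481.  -50.] wrist [ 72. 308.]
(100, 130) 250 [ 410. -560.  653.] top [1210.   81.] wrist [158. 317.]
(100, 130) 350 [ 365. -473.  603.] top [998. 184.] wrist [278. 331.]
(100, 130) 450 [ 321. -386.  553.] top [827. 267.] wrist [460. 350.]
(100, 130) 550 [ 276. -299.  503.] top [686. 335.] wrist [770. 384.]
(100, 130) 650 [ 231. -212.  453.] top [568. 392.] wrist [1412.  454.]
(200, 385) 150 [ 484. -692.  650.] top [1340.  -30.] wrist [-30. 360.]
(200, 385) 250 [ 459. -635.  565.] top [1083.   77.] wrist [-46. 436.]
(200, 385) 350 [ 435. -579.  479.] top [908. 151.] wrist [-79. 593.]
(200, 385) 450 [ 410. -522.  394.] top [780. 204.] wrist [-189. 1112.]
(200, 385) 550 [ 385. -465.  309.] top [683. 245.] wrist [ 1428. -6525.]
(200, 385) 650 [ 360. -408.  223.] top [607. 277.] wrist [ 176. -612.]
```

View pics/cr_side.png

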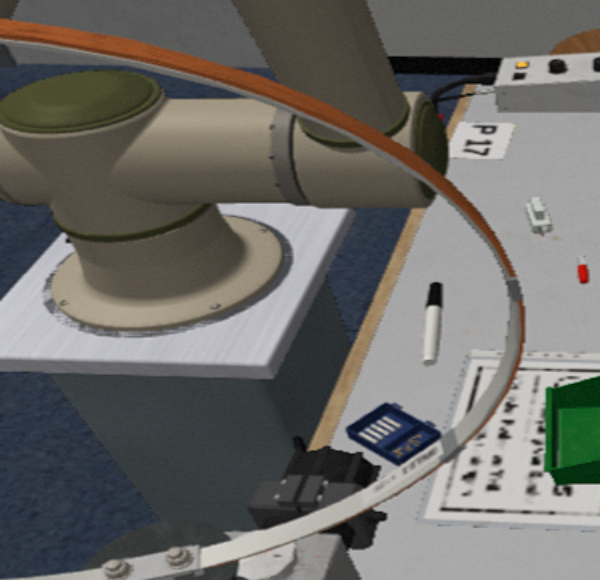

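View pics/cr_wrist.png

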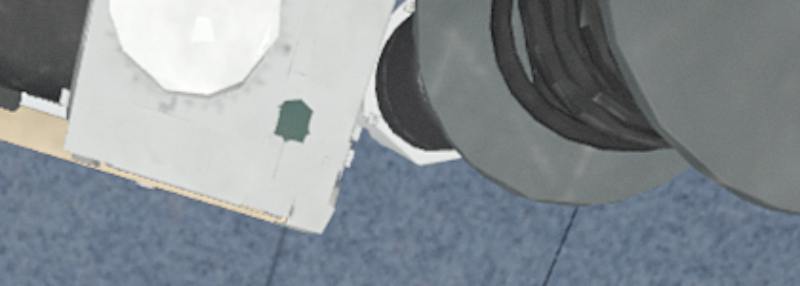

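The ring at the lower left of the side view belongs to an apparatus on the camera side of the arm. I'll move +y away from it first and then arc over to the base.

```bash
cat >> h.py <<'E'
from scipy.spatial.transform import Rotation as Ro
def R0(yaw,tilt=0.):
    # tool x at yaw (deg) in world, z down; tilt(rad) about link x (+: +y end up)
    y=np.radians(yaw); x=np.array([np.cos(y),np.sin(y),0]); z=np.array([0,0,-1.]); yy=np.cross(z,x)
    M=np.column_stack([x,yy,z]); return Ro.from_rotvec(yy*tilt)*Ro.from_matrix(M)  # yy = link x
def cur():
    s=ctrl.sense(); q=s["ee_rot"]; return np.array(s["eef_pos"]),Ro.from_quat([q[1],q[2],q[3],q[0]]),s
def rows(p,R,wps):
    for P,Q in wps:
        d=R.inv().apply(np.array(P)-p)/10; r=np.degrees((R.inv()*Q).as_rotvec())
        d=d.round(2); r=r.round(2); print([*map(float,d),*map(float,r)])
        p=p+R.apply(d*10); R=R*Ro.from_rotvec(np.radians(r))
    print("end",p.round(1),R.as_matrix().round(3).tolist())
def st():
    p,R,s=cur(); x=R.as_matrix()[:,0]
    print(round(s["time_s"],2),p.round(1),"yaw",np.degrees(np.arctan2(x[1],x[0])).round(2),"F",s["force"].round(1),"T",s["wrist_torque"].round(2),"g",round(s["grip_width"],3),"tilt",R.as_matrix()[2].round(3))
E
python3 - <<'E'
from h import *
p,R,s=cur(); st()
k=[(145,-504),(145,-464),(148,-420),(155,-378),(170,-335),(190,-292),(216,-250),(243,-208),(271,-166),(300,-125),(330,-86),(362,-48),(395,-12),(430,22),(465,52),(493,70),(507.3,79.4)]
n=len(k)-1
w=[]
for i in range(1,n+1):
    w.append(((*k[i],197 if i<8 else 197-(i-8)*9),R0(16.1+(102-16.1)*i/n)))
rows(p,R,w)
E
```

```text
0.15 [ 145.5 -504.2  197.2] yaw 16.09 F [ 0.8 -1.1 -0.4] T [ 0.01 -0.02 -0.01] g 1.004 tilt [ 0.    -0.001 -1.   ]
[1.07, -3.88, 0.02, -0.05, -0.01, -5.38]
[1.89, -3.98, 0.0, -0.0, -0.0, -5.37]
[2.52, -3.43, 0.0, -0.0, -0.0, -5.37]
[3.56, -2.84, 0.0, -0.0, -0.0, -5.37]
[4.21, -2.19, 0.0, -0.0, -0.0, -5.37]
[4.77, -1.3, 0.0, -0.0, -0.0, -5.36]
[4.93, -0.78, 0.0, -0.0, -0.0, -5.37]
[5.04, -0.23, 0.0, -0.0, -0.0, -5.37]
[5.01, 0.38, 0.9, -0.0, -0.0, -5.37]
[4.81, 1.02, 0.9, -0.0, -0.0, -5.37]
[4.67, 1.69, 0.9, -0.0, -0.0, -5.37]
[4.33, 2.27, 0.9, 0.0, -0.0, -5.37]
[3.93, 2.89, 0.91, 0.0, -0.0, -5.37]
[3.24, 3.27, 0.9, 0.0, -0.0, -5.36]
[1.74, 2.84, 0.9, 0.0, -0.0, -5.37]
[0.77, 1.53, 0.9, 0.0, -0.0, -5.37]
end [507.3  79.4 125. ] [[-0.208, 0.978, 0.0], [0.978, 0.208, 0.0], [0.0, 0.0, -1.0]]
```

Request:
move_arm(
  deltas=[
    [1.1,-3.9,0,0,0,-5.4],
    [1.9,-4.0,0,0,0,-5.4],
    [2.5,-3.4,0,0,0,-5.4],
    [3.6,-2.8,0,0,0,-5.4],
    [4.2,-2.2,0,0,0,-5.4],
    [4.6,-1.3,0,0,0,-5.4],
    [4.8,-0.8,0,0,0,-5.4],
    [4.8,-0.2,0,0,0,-5.4],
    [4.8,0.4,0.9,0,0,-5.4],
    [4.8,1.0,0.9,0,0,-5.4],
  ],
  grip=6,
)

```text
time_s: 1.15
eef_pos: [325.9, -89.9, 179.7]
ee_rot: [0.001, 0.818, 0.576, 0.0]
force: [0.9, -1.8, 0.8]
grip_width: 0.701
```

```bash
python3 - <<'E'
from h import *
p,R,s=cur(); st()
w=[]
k=[(330,-90),(365,-50),(400,-14),(435,20),(468,52),(495,72),(507.3,79.4)]
n=len(k)
x=R.as_matrix()[:,0]; y0=np.degrees(np.arctan2(x[1],x[0]))
for i in range(n): w.append(((*k[i],p[2]+(125-p[2])*(i+1)/n),R0(y0+(102-y0)*(i+1)/n)))
rows(p,R,w)
E
```

```text
1.15 [325.9 -89.9 179.7] yaw 70.29 F [ 0.9 -1.8  0.8] T [-0.02  0.01  0.02] g 0.701 tilt [-0.001  0.002 -1.   ]
[0.13, 0.39, 0.78, 0.09, 0.04, -4.53]
[4.77, 2.33, 0.78, 0.0, -0.0, -4.53]
[4.19, 2.77, 0.79, 0.0, -0.0, -4.53]
[3.75, 3.12, 0.78, 0.0, -0.0, -4.53]
[3.29, 3.21, 0.78, 0.0, -0.0, -4.53]
[1.86, 2.8, 0.78, 0.0, -0.0, -4.53]
[0.58, 1.31, 0.78, 0.0, -0.0, -4.53]
end [507.3  79.4 125. ] [[-0.208, 0.978, 0.0], [0.978, 0.208, 0.0], [0.0, 0.0, -1.0]]
```

Request:
move_arm(
  deltas=[
    [0.1,0.4,0.8,0,0,-4.5],
    [4.7,2.3,0.8,0,0,-4.5],
    [4.2,2.8,0.8,0,0,-4.5],
    [3.7,3.1,0.8,0,0,-4.5],
    [3.3,3.2,0.8,0,0,-4.5],
    [1.9,2.8,0.8,0,0,-4.5],
    [0.6,1.3,0.8,0,0,-4.6],
    [0,0,0,0,0,0],
    [0,0,0,0,0,0],
    [0,0,0,0,0,0],
  ],
  grip=4.5,
)

```text
time_s: 2.15
eef_pos: [503.6, 72.6, 124.7]
ee_rot: [0.0, 0.632, 0.775, 0.0]
force: [-0.1, 0.3, -0.3]
grip_width: 0.532
```

```bash
python3 - <<'E'
from h import *
st()
p=eyes.camera_params("wrist"); i=eyes.capture("wrist"); cv2.imwrite("pics/wrist1.png",i)
np.save("wp.npy",p,allow_pickle=True)
cv2.imwrite("pics/top1.png",eyes.capture("top")[150:300,200:400])
E
```

```text
2.15 [503.6  72.6 124.7] yaw 101.57 F [-0.1  0.3 -0.3] T [-0.02 -0.   -0.04] g 0.532 tilt [-0.  0. -1.]
```

View pics/wrist1.png

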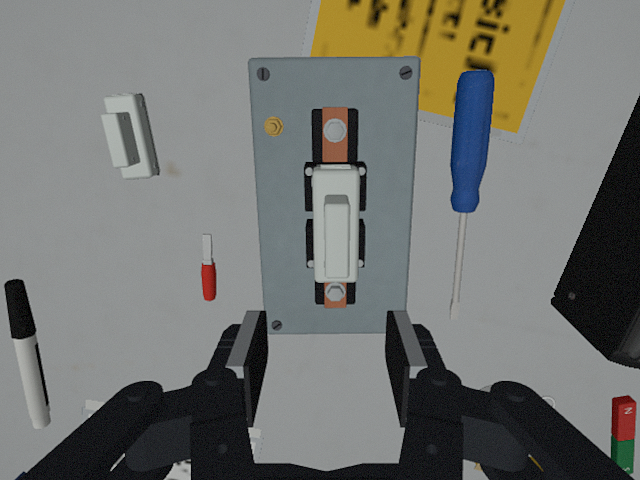

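The wrist view shows the link rib centred at about (337,237), nearly aligned with the jaws, with free space on both sides. I'll locate it from this view.

```bash
python3 - <<'E'
from h import *
P=np.load("wp.npy",allow_pickle=True).item(); i=cv2.imread("pics/wrist1.png")
cv2.imwrite("pics/w1c.png",cv2.resize(i[150:310,290:390],(500,800),interpolation=cv2.INTER_CUBIC)[:, :][100:700])
for uv,z in [((335,130),25),((335,292),25),((262,73),10),((406,73),10),((277,325),10)]: print(uv,onz("w",uv,z,P).round(1))
for uv in [(324,197),(348,197),(349,278),(324,278)]: print(uv,onz("w",uv,82,P).round(1))
E
```

```text
(335, 130) [495.5 135.6  25. ]
(335, 292) [519.   24.2  25. ]
(262, 73) [442.6 160.   10. ]
(406, 73) [533.4 178.6  10. ]
(277, 325) [482.1 -20.   10. ]
(324, 197) [494.9 104.4  82. ]
(348, 197) [507.4 107.   82. ]
(349, 278) [518.2  61.2  82. ]
(324, 278) [504.2  58.3  82. ]
```

View pics/w1c.png

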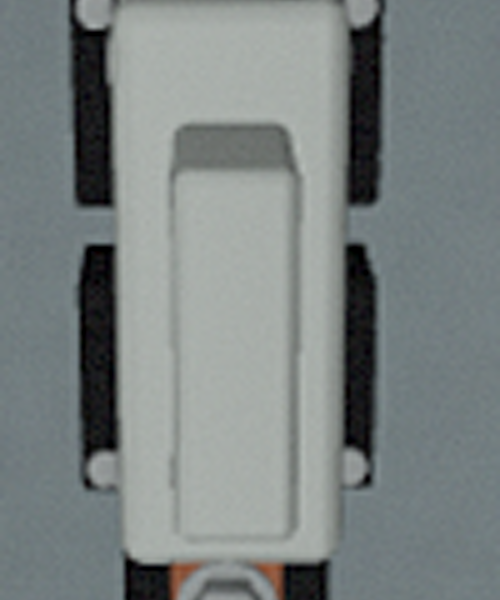

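```bash
python3 - <<'E'
from h import *
st();p,R,s=cur()
rows(p,R,[((507,80,110),R0(101.9)),((507,80,93),R0(101.9)),((507,80,77),R0(101.9)),((507,80,61),R0(101.9))])
E
```

```text
2.25 [503.8  72.6 124.8] yaw 101.59 F [-0.8  0.1  0. ] T [-0.    0.01 -0.01] g 0.53 tilt [-0.     0.001 -1.   ]
[0.66, 0.46, 1.48, 0.05, 0.02, -0.31]
[0.0, 0.0, 1.7, -0.0, -0.0, -0.0]
[0.0, 0.0, 1.6, -0.0, -0.0, -0.0]
[0.0, 0.0, 1.6, -0.0, -0.0, -0.0]
end [507.   79.9  61. ] [[-0.206, 0.979, -0.0], [0.979, 0.206, 0.0], [0.0, -0.0, -1.0]]
```

Request:
move_arm(
  deltas=[
    [0.7,0.45,1.5,0,0,-0.3],
    [0,0,1.6,0,0,0],
    [0,0,1.0,0,0,0],
    [0,0,0.9,0,0,0],
    [0,0,0.9,0,0,0],
    [0,0,0.4,0,0,0],
    [0,0,0,0,0,0],
    [0,0,0,0,0,0],
    [0,0,0,0,0,0],
    [0,0,0,0,0,0],
  ],
)

```text
time_s: 3.25
eef_pos: [507.2, 80.9, 61.5]
ee_rot: [0.0, 0.629, 0.777, 0.0]
force: [-0.1, 0.6, 0.4]
grip_width: 0.526
```

```bash
python3 - <<'E'
from h import *
st()
cv2.imwrite("pics/wrist2.png",eyes.capture("wrist"))
E
```

```text
3.25 [507.2  80.9  61.5] yaw 101.99 F [-0.1  0.6  0.4] T [0.02 0.03 0.1 ] g 0.526 tilt [-0.     0.001 -1.   ]
```

View pics/wrist2.png

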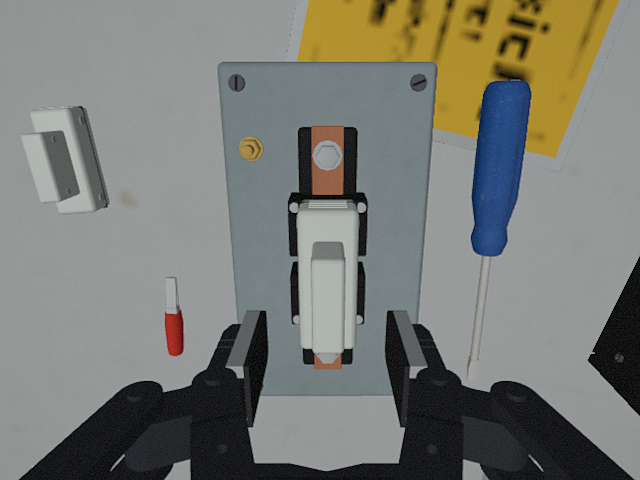

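```bash
python3 - <<'E'
from h import *
p,R,s=cur()
for dz in (0,-19):
  for dx in (-11,0,11): print(dz,dx,[proj("wrist",p+R.apply([dx,dy,dz])).round() for dy in(-22,0,22)])
for uv in [(312,256),(345,256),(346,351),(311,351)]: print(onz("wrist",uv,82).round(1))
E
```

```text
0 -11 [array([282., 309.]), array([328., 309.]), array([375., 309.])]
0 0 [array([281., 288.]), array([328., 288.]), array([376., 288.])]
0 11 [array([280., 266.]), array([328., 266.]), array([377., 266.])]
-19 -11 [array([277., 330.]), array([329., 330.]), array([380., 330.])]
-19 0 [array([276., 307.]), array([329., 307.]), array([381., 307.])]
-19 11 [array([275., 283.]), array([329., 283.]), array([382., 283.])]
[495.7 102.6  82. ]
[508.5 105.3  82. ]
[518.7  62.5  82. ]
[503.9  59.4  82. ]
```

Request:
move_arm(
  deltas=[
    [0,0,0,0,0,0],
    [0,0,0,0,0,0],
    [0,0,0,0,0,0],
    [0,0,0,0,0,0],
    [0,0,0,0,0,0],
    [0,0,0,0,0,0],
    [0,0,0,0,0,0],
    [0,0,0,0,0,0],
    [0,0,0,0,0,0],
    [0,0,0,0,0,0],
  ],
  grip=0.6,
  newtons=50,
)

```text
time_s: 4.3
eef_pos: [507.0, 80.9, 61.2]
ee_rot: [-0.0, 0.629, 0.777, -0.0]
force: [-0.1, 0.2, -0.6]
grip_width: 0.072
```

```bash
python3 - <<'E'
from h import *
st()
cv2.imwrite("pics/wrist3.png",eyes.capture("wrist"))
s=eyes.capture("side");cv2.imwrite("pics/side3.png",cv2.resize(s[150:300,250:450],(800,600)))
E
```

```text
4.3 [507.   80.9  61.2] yaw 101.99 F [-0.1  0.2 -0.6] T [-0.01  0.01  0.03] g 0.072 tilt [ 0. -0. -1.]
```

View pics/wrist3.png

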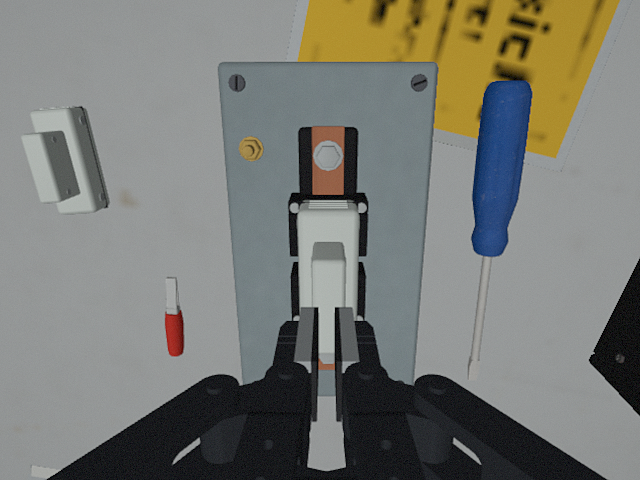

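View pics/side3.png

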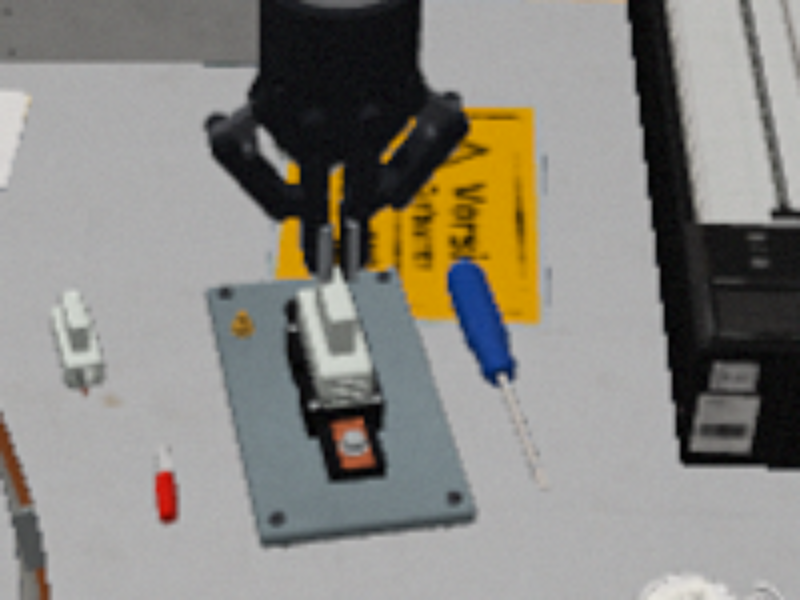

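The jaws shut to 6 mm with nothing between them. In the side view the fingertips, at about (335,219), sit visibly above the rib. I'll work out how far the real tips are from the reported TCP.

```bash
python3 - <<'E'
from h import *
p,R,s=cur()
for z in (61,80,90,100,110): 
  X=[p[0],p[1],z]; print(z,proj("side",X).round(1),proj("wrist",np.array(X)+R.apply([11,0,0])).round(1))
i=cv2.imread("pics/wrist3.png");cv2.imwrite("pics/w3c.png",cv2.resize(i[220:440,230:430],(540,594),interpolation=cv2.INTER_CUBIC))
i=cv2.imread("pics/side3.png");cv2.imwrite("pics/s3c.png",cv2.resize(i[180:420,230:470],(590,590),interpolation=cv2.INTER_CUBIC))
E
```

```text
61 [332.8 230.8] [328.5 265.5]
80 [332.9 223.6] [328.7 283. ]
90 [333.  219.8] [328.9 293.7]
100 [333.1 215.9] [329.1 305.8]
110 [333.1 212. ] [329.3 319.4]
```

View pics/w3c.png

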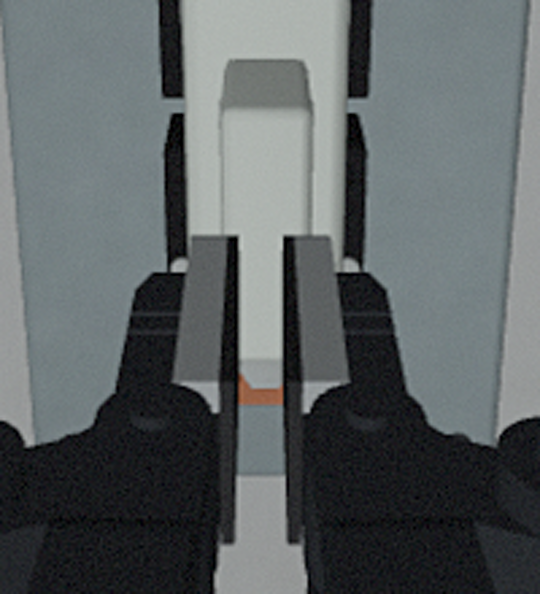

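View pics/s3c.png

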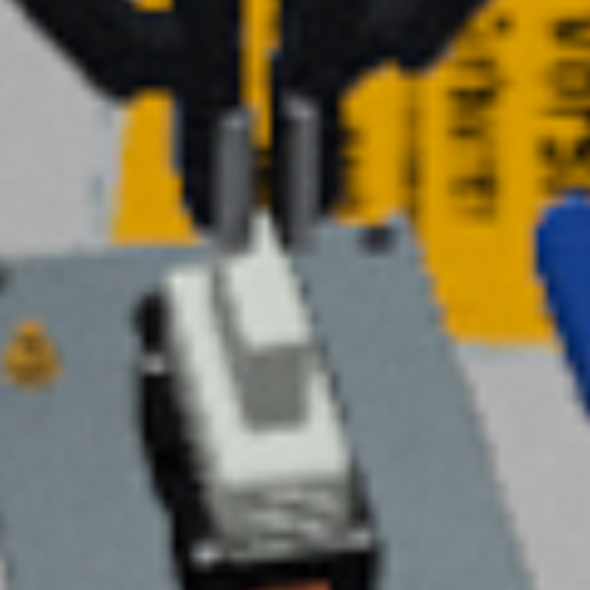

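Both views put the closed tips at z ≈ 100, while the reported TCP is 61. The real fingertips are therefore about 40 mm short of the reported TCP. I'll open up, go down about 25 mm more and check again.

Request:
move_arm(
  deltas=[
    [0,0,0,0,0,0],
    [0,0,0,0,0,0],
    [0,0,0,0,0,0],
    [0,0,0,0,0,0],
    [0,0,0.7,0,0,0],
    [0,0,0.7,0,0,0],
    [0,0,0.6,0,0,0],
    [0,0,0.5,0,0,0],
    [0,0,0,0,0,0],
    [0,0,0,0,0,0],
  ],
  grip=3.2,
)

```text
time_s: 5.4
eef_pos: [507.0, 80.9, 36.2]
ee_rot: [-0.0, 0.629, 0.777, -0.0]
force: [-0.2, 0.6, 0.4]
grip_width: 0.373
```

```bash
python3 - <<'E'
from h import *
st();p,R,s=cur()
i=eyes.capture("wrist");cv2.imwrite("pics/w4.png",i[150:480,150:500])
s=eyes.capture("side");cv2.imwrite("pics/s4.png",cv2.resize(s[190:290,280:390],(660,600),interpolation=cv2.INTER_CUBIC))
E
```

```text
5.4 [507.   80.9  36.2] yaw 101.99 F [-0.2  0.6  0.4] T [ 0.03 -0.02  0.02] g 0.373 tilt [ 0. -0. -1.]
```

View pics/w4.png

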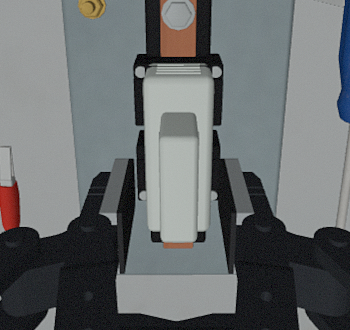

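View pics/s4.png

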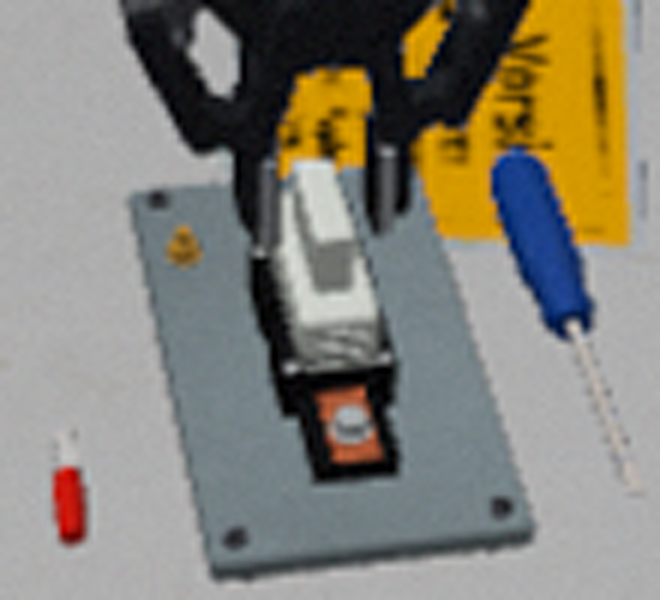

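Now the fingertips straddle the rib centrally: 128 and 226 against the rib at 179 in the crop. I'll go 13 mm further down and close.

Request:
move_arm(
  deltas=[
    [0,0,0.5,0,0,0],
    [0,0,0.4,0,0,0],
    [0,0,0.4,0,0,0],
    [0,0,0,0,0,0],
    [0,0,0,0,0,0],
    [0,0,0,0,0,0],
    [0,0,0,0,0,0],
    [0,0,0,0,0,0],
    [0,0,0,0,0,0],
    [0,0,0,0,0,0],
  ],
  grip=2.2,
)

```text
time_s: 6.5
eef_pos: [507.1, 80.9, 24.2]
ee_rot: [0.0, 0.629, 0.777, 0.0]
force: [-6.4, -0.6, 15.0]
grip_width: 0.259
```

```bash
python3 - <<'E'
from h import *
st();p,R,s=cur()
i=eyes.capture("wrist");cv2.imwrite("pics/w5.png",cv2.resize(i[220:420,230:430],(600,600)))
s=eyes.capture("side");cv2.imwrite("pics/s5.png",cv2.resize(s[190:290,280:390],(660,600),interpolation=cv2.INTER_CUBIC))
E
```

```text
6.5 [507.1  80.9  24.2] yaw 102.0 F [-6.4 -0.6 15. ] T [-0.01  0.99  0.01] g 0.259 tilt [-0.  0. -1.]
```

View pics/w5.png

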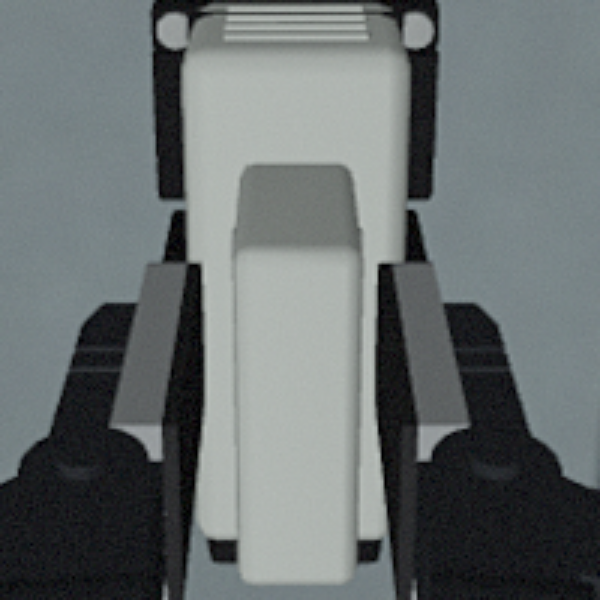

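View pics/s5.png

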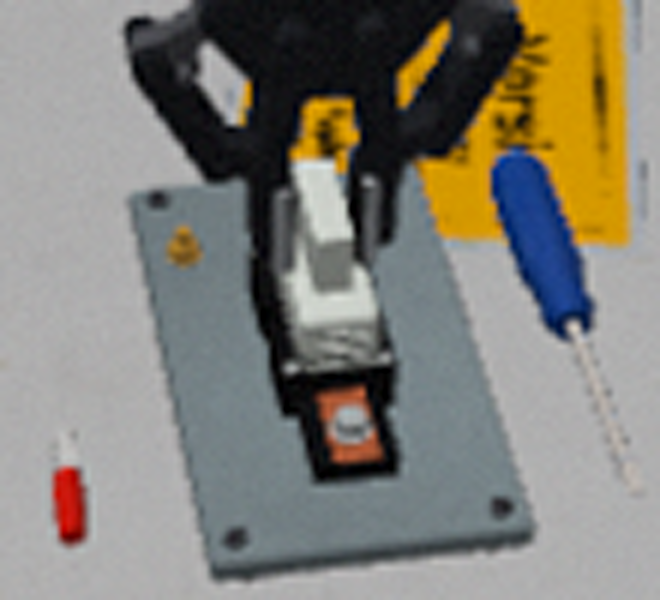

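The 15 N upward force means a fingertip is already resting on the shoulder. I'll raise 5 mm and close at full force.

Request:
move_arm(
  deltas=[
    [0,0,-0.3,0,0,0],
    [0,0,-0.2,0,0,0],
    [0,0,0,0,0,0],
    [0,0,0,0,0,0],
    [0,0,0,0,0,0],
    [0,0,0,0,0,0],
    [0,0,0,0,0,0],
    [0,0,0,0,0,0],
    [0,0,0,0,0,0],
    [0,0,0,0,0,0],
  ],
  grip=0.6,
  newtons=120,
)

```text
time_s: 7.6
eef_pos: [506.9, 81.0, 28.5]
ee_rot: [-0.0, 0.629, 0.777, -0.0]
force: [-3.1, -2.0, 5.0]
grip_width: 0.13
```

```bash
python3 - <<'E'
from h import *
st();p,R,s=cur()
i=eyes.capture("wrist");cv2.imwrite("pics/w6.png",cv2.resize(i[220:420,230:430],(600,600)))
E
```

```text
7.6 [506.9  81.   28.5] yaw 102.0 F [-3.1 -2.   5. ] T [-0.43  0.52 -0.3 ] g 0.13 tilt [ 0. -0. -1.]
```

View pics/w6.png

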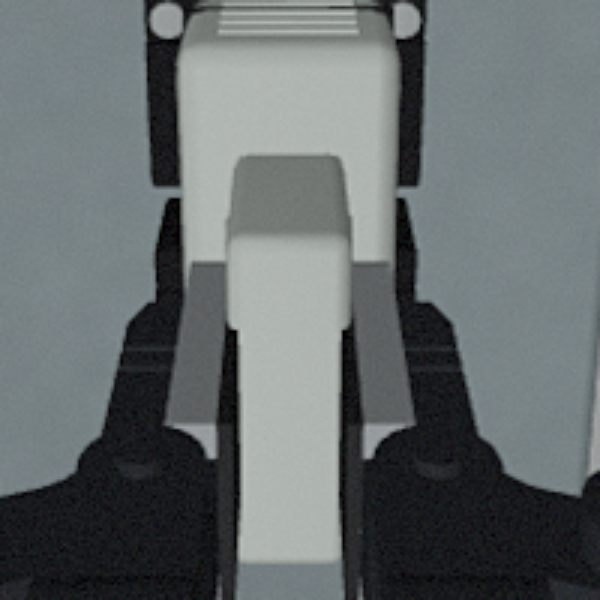

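The grip is good: the rib is clamped and the opening reads 11 mm. First rock: +5° about the jaw axis, with the middle rising about 2.5 mm as it tilts over the block edge.

Request:
move_arm(
  deltas=[
    [0,0,-0.05,0,1,0],
    [0,0,-0.05,0,1,0],
    [0,0,-0.05,0,1,0],
    [0,0,-0.05,0,1,0],
    [0,0,-0.05,0,1,0],
    [0,0,0,0,0,0],
    [0,0,0,0,0,0],
    [0,0,0,0,0,0],
    [0,0,0,0,0,0],
    [0,0,0,0,0,0],
  ],
)

```text
time_s: 8.65
eef_pos: [506.8, 81.1, 30.9]
ee_rot: [-0.034, 0.629, 0.776, 0.028]
force: [-3.4, -0.3, 3.5]
grip_width: 0.128
```

```bash
python3 - <<'E'
from h import *
st();p,R,s=cur();print(R.as_matrix().round(3).tolist())
i=eyes.capture("wrist");cv2.imwrite("pics/w7.png",i)
s=eyes.capture("side");cv2.imwrite("pics/s7.png",cv2.resize(s[190:290,280:390],(660,600),interpolation=cv2.INTER_CUBIC))
E
```

```text
8.65 [506.8  81.1  30.9] yaw 102.01 F [-3.4 -0.3  3.5] T [-0.08  0.65 -0.26] g 0.128 tilt [ 0.088 -0.    -0.996]
[[-0.207, 0.978, -0.018], [0.974, 0.208, 0.086], [0.088, -0.0, -0.996]]
```

View pics/w7.png

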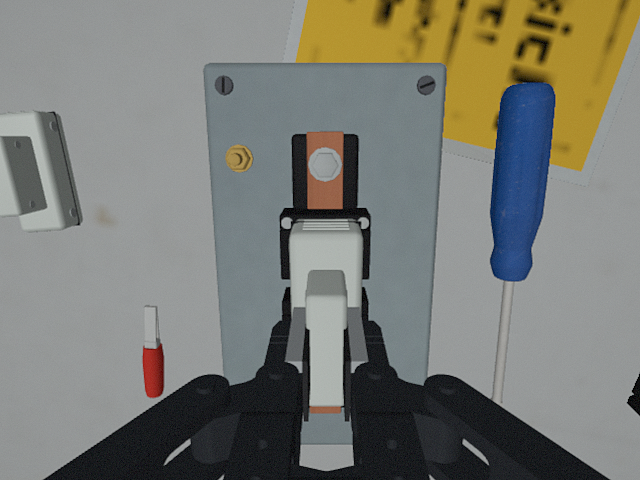

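View pics/s7.png

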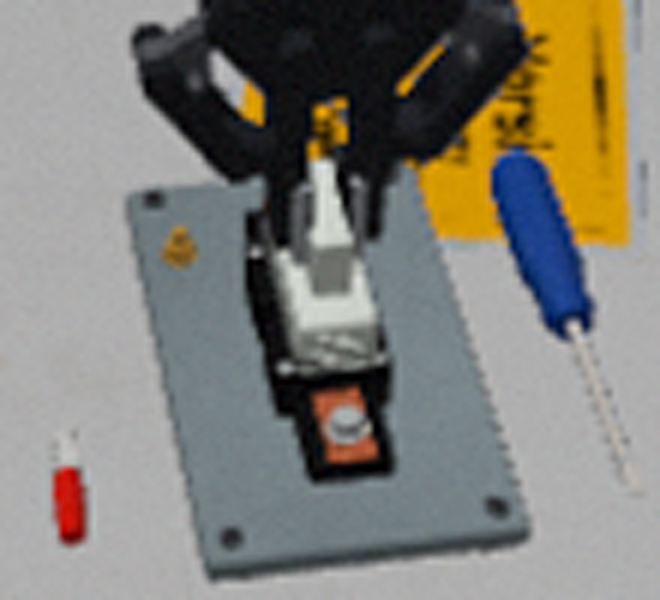

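```bash
python3 - <<'E'
from h import *
i=cv2.imread("pics/w7.png")[220:420,230:430]; j=cv2.imread("pics/w6.png")
i=cv2.resize(i,(600,600)); cv2.imwrite("pics/cmp.png",cv2.resize(np.hstack([j[:,120:480],i[:,120:480]]),(720,600)))
E
```

```text
(no output)
```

View pics/cmp.png

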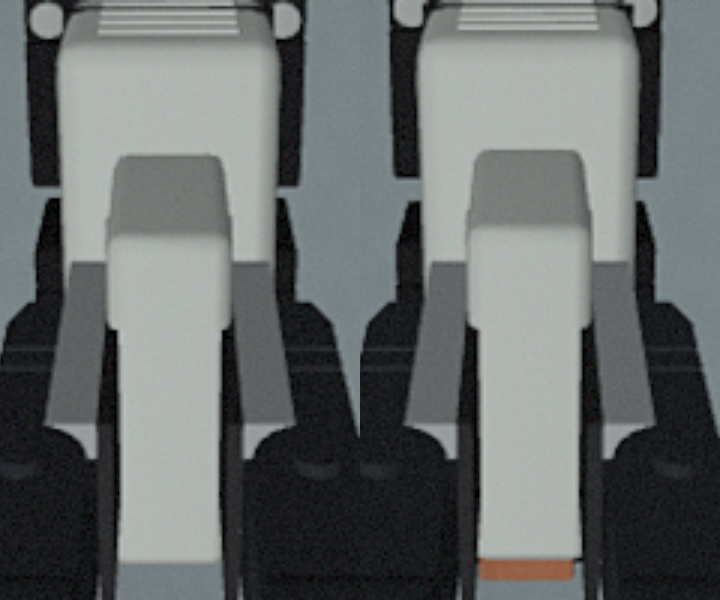

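In the wrist view the link stays fixed in the jaws, so it tilts with them. The base plate is unmoved in the side view. Swinging back to −5° about the other blade:

Request:
move_arm(
  deltas=[
    [0,0,-0.03,0,-1,0],
    [0,0,-0.03,0,-1,0],
    [0,0,-0.04,0,-1,0],
    [0,0,-0.04,0,-1,0],
    [0,0,-0.04,0,-1,0],
    [0,0,-0.04,0,-1,0],
    [0,0,-0.04,0,-1,0],
    [0,0,-0.04,0,-1,0],
    [0,0,-0.03,0,-1,0],
    [0,0,-0.02,0,-1,0],
  ],
)

```text
time_s: 9.75
eef_pos: [506.9, 80.9, 34.3]
ee_rot: [0.034, 0.629, 0.776, -0.028]
force: [-3.8, 6.0, 7.0]
grip_width: 0.129
```

```bash
python3 - <<'E'
from h import *
st()
i=eyes.capture("wrist");j=cv2.imread("pics/cmp.png")
i=cv2.resize(i[220:420,230:430],(600,600)); cv2.imwrite("pics/cmp2.png",np.hstack([j[:,:360],i[:,120:480]]))
s=eyes.capture("side");cv2.imwrite("pics/s8.png",cv2.resize(s[190:290,280:390],(660,600),interpolation=cv2.INTER_CUBIC))
E
```

```text
9.75 [506.9  80.9  34.3] yaw 101.99 F [-3.8  6.   7. ] T [ 0.19  0.83 -0.18] g 0.129 tilt [-0.088 -0.    -0.996]
```

View pics/cmp2.png

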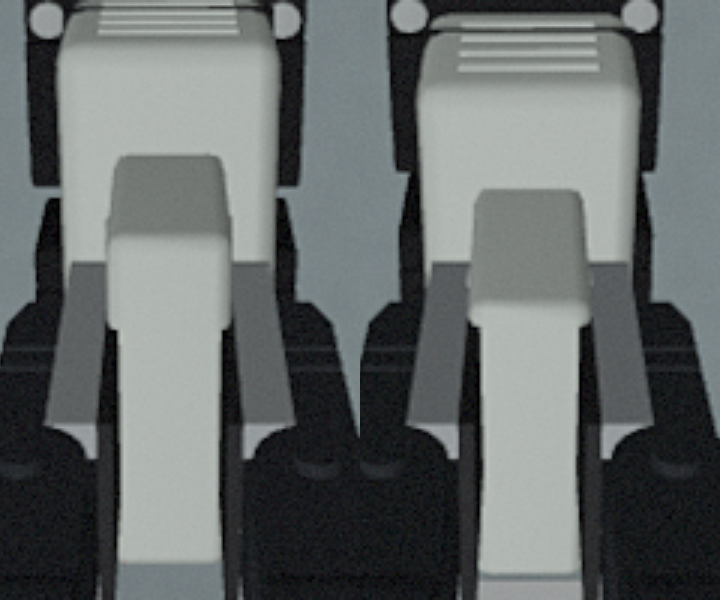

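View pics/s8.png

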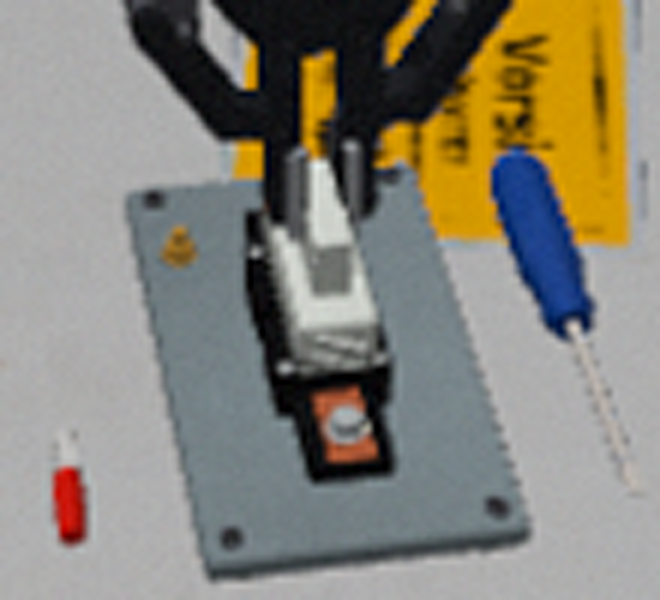

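This time the rib shifted in the jaws: its top +y edge went from row 235 to 310 in the crop. I'll estimate the link's actual tilt from those edges.

```bash
cat > est.py <<'E'
from h import *
from scipy.optimize import least_squares
# link pose from measured rows in wrist image (full-image rows): rib base +y edge, rib top +y edge, body top +y edge, rib top -y edge
L=np.array([[0,22,24],[0,22,48],[0,36,24],[0,-22,48]],float)
def est(rowsm,P,yaw=102.,x0=(507,80,34)):
    y=np.radians(yaw);u=np.array([-np.sin(y-np.pi/2),np.cos(y-np.pi/2),0]);k=np.array([0,0,1.])
    def f(v):
        yy,zz,t=v;o=np.array([*x0[:2],0])+u*yy+k*zz
        return [proj("w",o+u*(l[1]*np.cos(t)-l[2]*np.sin(t))+k*(l[1]*np.sin(t)+l[2]*np.cos(t)),P)[1]-r for l,r in zip(L,rowsm) if r]
    s=least_squares(f,[0,34,0]);print("y %.1f z %.1f tilt %.3f"%tuple(s.x),"res",np.round(s.fun,1))
E
python3 - <<'E'
from est import *
P=eyes.camera_params("wrist")
r=lambda v:[a/3+220-.3 if a else None for a in v]
est(r([190,315,85,573]),P)
# previous poses: rebuild camera from tool pose
p,R,s=cur(); T=P["camera_from_world"]
G=np.eye(4);G[:3,:3]=R.as_matrix();G[:3,3]=p
E=T@G # camera from tool
np.save("E.npy",E)
for pp,tl,v in [((506.9,81,28.5),0,[155,235,43,562]),((506.8,81.1,30.9),.0873,[150,227,35,557])]:
    G=np.eye(4);G[:3,:3]=R0(102,tl).as_matrix();G[:3,3]=pp
    est(r(v),{"K":P["K"],"camera_from_world":E@np.linalg.inv(G)})
E
```

```text
y 2.8 z 37.6 tilt 0.124 res [-2.  -0.1  1.6  0.5]
y -0.5 z 32.4 tilt -0.004 res [-1.4 -0.1  1.2  0.3]
y 0.1 z 35.1 tilt 0.078 res [-1.9 -0.1  1.5  0.4]
```

```bash
python3 - <<'E'
from h import *
st()
i=eyes.capture("wrist");cv2.imwrite("pics/w9.png",i)
s=eyes.capture("side");cv2.imwrite("pics/s9.png",cv2.resize(s[200:260,310:360],(650,780),interpolation=cv2.INTER_CUBIC)[:600])
E
```

```text
9.85 [506.9  81.3  34.3] yaw 102.01 F [-7.1  8.9  5.7] T [ 0.89  0.66 -0.44] g 0.126 tilt [-0.087  0.    -0.996]
```

View pics/w9.png

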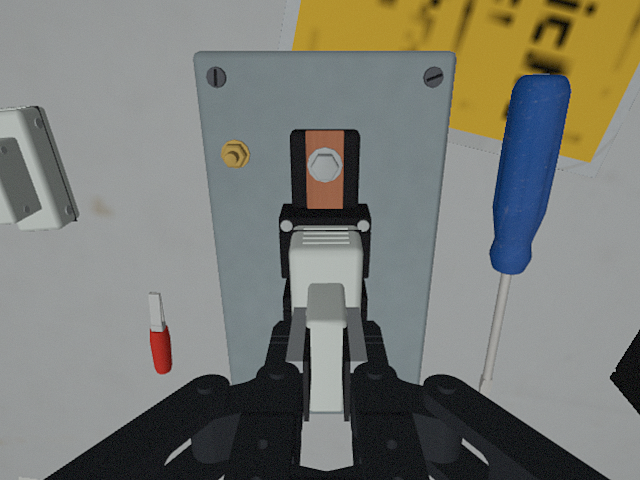

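View pics/s9.png

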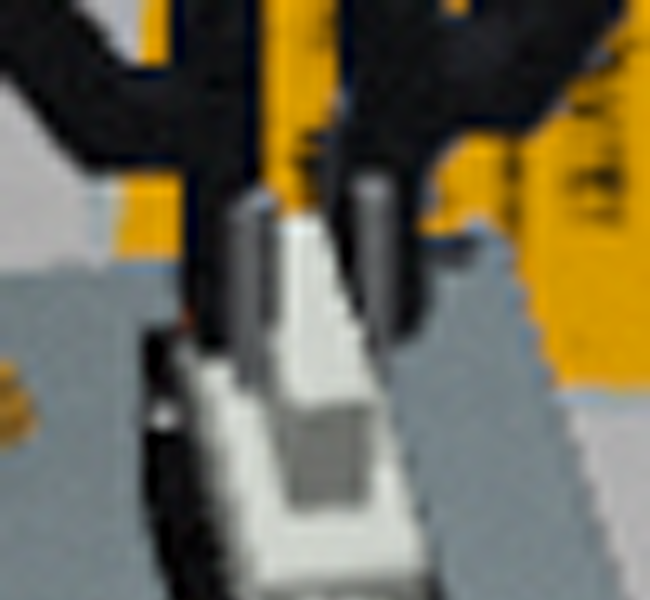

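```bash
python3 - <<'E'
from h import *
st()
i=cv2.imread("pics/w9.png");j=cv2.imread("pics/w7.png")
a=cv2.resize(i[220:420,290:370],(320,800),interpolation=cv2.INTER_CUBIC);b=cv2.resize(j[220:420,290:370],(320,800),interpolation=cv2.INTER_CUBIC)
c=np.hstack([b,a])
cv2.imwrite("pics/cmp3.png",c[:600])
E
```

```text
9.95 [507.   81.   34.3] yaw 102.0 F [-5.7 14.4  6.6] T [ 1.87  1.19 -0.22] g 0.127 tilt [-0.087  0.    -0.996]
```

View pics/cmp3.png

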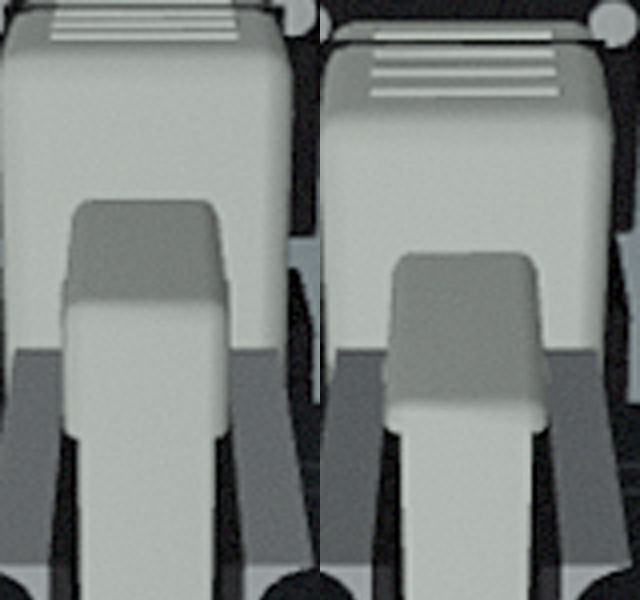

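```bash
python3 - <<'E'
from h import *
E=np.load("E.npy");K=eyes.camera_params("wrist")["K"]
def cam(pp,tl):
    G=np.eye(4);G[:3,:3]=R0(102,tl).as_matrix();G[:3,3]=pp
    return {"K":K,"camera_from_world":E@np.linalg.inv(G)}
for nm,P,f in [("w2",cam((507.2,80.9,61.5),0),[(328,155),(236,83),(419,83)]),("w7",cam((506.8,81.1,30.9),.0873),[(324,165),(224,85),(426,85)]),("w9",cam((506.9,81.1,34.3),-.0873),[(324,165),(216,77),(433,77)])]:
    print(nm,onz("w",f[0],25,P).round(1),[onz("w",q,10,P).round(1) for q in f[1:]])
E
```

```text
w2 [495.5 135.5  25. ] [array([442.7, 159.2,  10. ]), array([533.6, 178.5,  10. ])]
w7 [493.3 135.   25. ] [array([441.2, 159.8,  10. ]), array([531.7, 179.1,  10. ])]
w9 [493.5 134.6  25. ] [array([441.2, 158.7,  10. ]), array([532., 178.,  10.])]
```

```bash
python3 - <<'E'
from est import *
E=np.load("E.npy");K=eyes.camera_params("wrist")["K"]
def cam(pp,tl):
    G=np.eye(4);G[:3,:3]=R0(102,tl).as_matrix();G[:3,3]=pp
    return {"K":K,"camera_from_world":E@np.linalg.inv(G)}
P=cam((506.9,81.1,34.3),-.0873)
u=np.array([-np.sin(.209),np.cos(.209),0]);k=np.array([0,0,1.])
for y0,z,t in [(0,34,0),(0,37,.08),(0,37,.12),(0,40,-.087),(0,40,0),(2,40,.05),(0,40,.05)]:
    o=np.array([506,80,0])+u*y0+k*z
    print(y0,z,t,[float(proj("w",o+u*(l[1]*np.cos(t)-l[2]*np.sin(t))+k*(l[1]*np.sin(t)+l[2]*np.cos(t)),P)[1].round(1)) for l in L])
print("meas 283.7 321.2 250 411")
E
```

```text
0 34 0 [271.4, 304.8, 238.5, 403.3]
0 37 0.08 [281.8, 322.4, 250.0, 412.9]
0 37 0.12 [285.2, 328.6, 254.3, 414.3]
0 40 -0.087 [271.7, 300.7, 236.7, 410.6]
0 40 0 [278.9, 314.9, 245.1, 415.7]
2 40 0.05 [278.5, 317.8, 245.3, 414.0]
0 40 0.05 [283.2, 323.0, 250.3, 418.0]
meas 283.7 321.2 250 411
```

The edges fit the link still sitting at tilt ≈ 0.08 and z ≈ 37, so it stayed put while the pads slid along the rib. The grip is much weaker than intended; the 0.6 cm target probably limits the squeeze. I'll open a little, go back to the matching pose and regrip with target 0.

Request:
move_arm(
  deltas=[
    [0,0,0,0,0,0],
    [0,0,0,0,0,0],
    [0,0,0.05,0,2,0],
    [0,0,0.06,0,2,0],
    [0,0,0.06,0,2,0],
    [0,0,0.06,0,2,0],
    [0,0,0.06,0,1.7,0],
    [0,0,0,0,0,0],
    [0,0,0,0,0,0],
    [0,0,0,0,0,0],
  ],
  grip=2.2,
)

```text
time_s: 10.95
eef_pos: [507.1, 80.8, 31.3]
ee_rot: [-0.032, 0.629, 0.777, 0.026]
force: [0.0, -0.6, -0.0]
grip_width: 0.262
```

```bash
python3 - <<'E'
from h import *
st()
i=eyes.capture("wrist");cv2.imwrite("pics/w10.png",cv2.resize(i[210:420,230:430],(571,600)))
E
```

```text
10.95 [507.1  80.8  31.3] yaw 102.0 F [ 0.  -0.6 -0. ] T [ 0.04 -0.    0.  ] g 0.262 tilt [ 0.081  0.    -0.997]
```

View pics/w10.png

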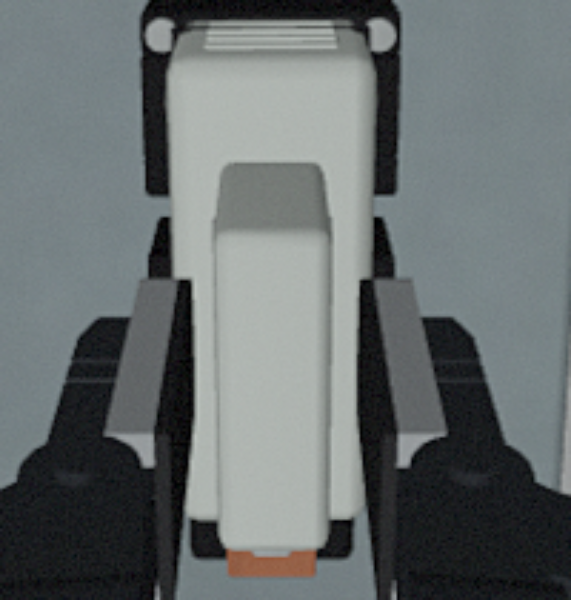

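```bash
python3 - <<'E'
from est import *
P=eyes.camera_params("wrist")
est([267,290.5,228.5,401.8],P)
est([266,290.5,229.5,401.8],P)
E
```

```text
y 0.1 z 34.6 tilt 0.051 res [-1.9 -0.1  1.6  0.4]
y -0.0 z 34.3 tilt 0.052 res [-0.9 -0.   0.7  0.2]
```

Request:
move_arm(
  deltas=[
    [0,0,0,0,0,0],
    [0,0,0,0,0,0],
    [0,0,0,0,0,0],
    [0,0,0,0,0,0],
    [0,0,0,0,0,0],
    [0,0,0,0,0,0],
    [0,0,0,0,0,0],
    [0,0,0,0,0,0],
    [0,0,0,0,0,0],
    [0,0,0,0,0,0],
  ],
  grip=0,
  newtons=120,
)

```text
time_s: 12.0
eef_pos: [506.9, 80.9, 31.7]
ee_rot: [-0.032, 0.629, 0.777, 0.026]
force: [-2.5, 0.3, 5.2]
grip_width: 0.132
```

```bash
python3 - <<'E'
from h import *
st()
E
```

```text
12.0 [506.9  80.9  31.7] yaw 102.01 F [-2.5  0.3  5.2] T [-0.04  0.47  0.05] g 0.132 tilt [ 0.082  0.    -0.997]
```

Request:
move_arm(
  deltas=[
    [0,0,-0.01,0,-0.7,0],
    [0,0,-0.01,0,-0.7,0],
    [0,0,-0.01,0,-0.7,0],
    [0,0,-0.01,0,-0.7,0],
    [0,0,-0.01,0,-0.7,0],
    [0,0,-0.01,0,-0.7,0],
    [0,0,-0.01,0,-0.7,0],
    [0,0,0,0,0,0],
    [0,0,0,0,0,0],
    [0,0,0,0,0,0],
  ],
)

```text
time_s: 13.0
eef_pos: [506.7, 81.3, 32.1]
ee_rot: [0.001, 0.629, 0.777, -0.001]
force: [-3.2, 3.2, 4.6]
grip_width: 0.13
```

```bash
python3 - <<'E'
from h import *
st();st()
i=eyes.capture("wrist");cv2.imwrite("pics/w11.png",i); st()
cv2.imwrite("pics/w11c.png",cv2.resize(i[210:420,230:430],(571,600)))
s=eyes.capture("side");cv2.imwrite("pics/s11.png",cv2.resize(s[190:290,280:390],(660,600),interpolation=cv2.INTER_CUBIC))
E
```

```text
13.0 [506.7  81.3  32.1] yaw 102.0 F [-3.2  3.2  4.6] T [0.26 0.62 0.28] g 0.13 tilt [-0.003 -0.    -1.   ]
13.0 [506.7  81.3  32.1] yaw 102.0 F [-3.2  3.2  4.6] T [0.26 0.62 0.28] g 0.13 tilt [-0.003 -0.    -1.   ]
13.05 [506.7  81.2  32. ] yaw 102.0 F [-3.6  7.2  5.9] T [ 1.16  0.85 -0.01] g 0.126 tilt [-0.003 -0.    -1.   ]
```

View pics/w11c.png

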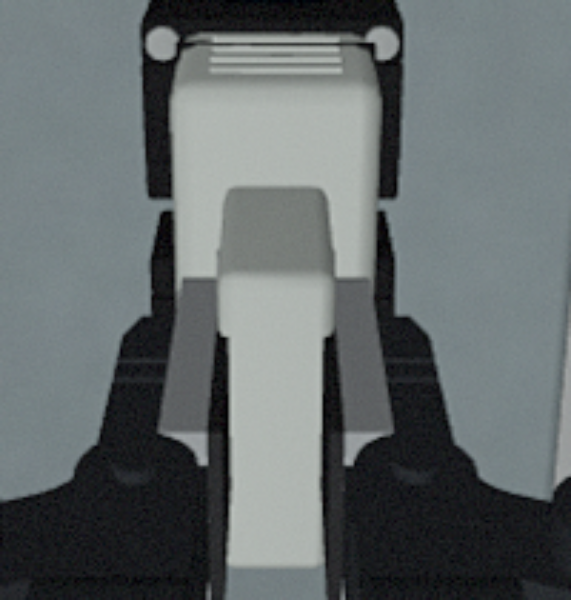

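View pics/s11.png

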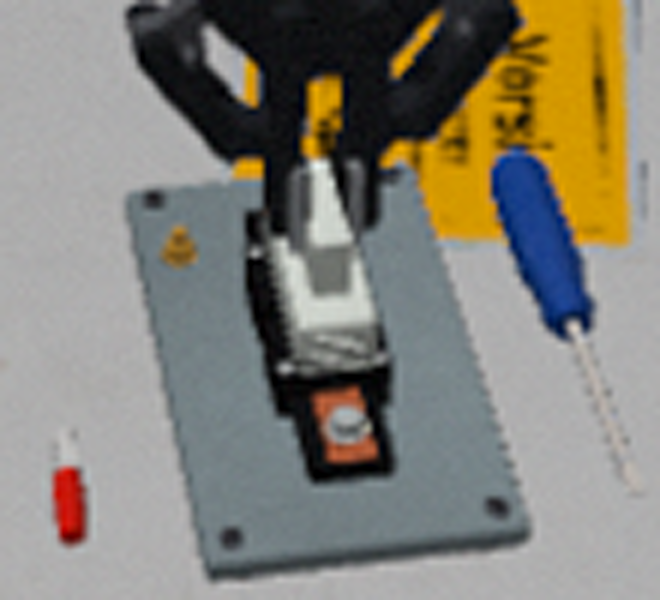

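```bash
python3 - <<'E'
from est import *
est([275.5,305,237.5,408.5],eyes.camera_params("wrist"))
st()
E
```

```text
y -0.4 z 35.1 tilt 0.041 res [-2.2 -0.1  1.8  0.5]
13.1 [506.8  81.2  32. ] yaw 101.99 F [-3.3 -0.2  3.3] T [-0.15  0.51 -0.3 ] g 0.134 tilt [-0.003 -0.    -1.   ]
```

The readings are noisy but small, and the link followed only about 0.01 of the 0.085 rad turn. Twist through the pads is weak, so turning in place just slips. I'll grip the rib off-centre and lift that end while the tool turns with the link. At 14 mm off centre this needs under 18 N, which is less than the base weighs. First the −y end.

Request:
move_arm(
  deltas=[
    [0,0,0,0,0,0],
    [0,0,0,0,0,0],
    [-0.3,0,0,0,1.3,0],
    [-0.4,0,0,0,1.2,0],
    [-0.4,0,0,0,0,0],
    [-0.3,0,0,0,0,0],
    [0,0,0,0,0,0],
    [0,0,0,0,0,0],
    [0,0,0,0,0,0],
    [0,0,0,0,0,0],
  ],
  grip=2.2,
)

```text
time_s: 14.1
eef_pos: [509.9, 67.2, 31.7]
ee_rot: [-0.016, 0.629, 0.777, 0.013]
force: [-0.7, 0.6, -0.1]
grip_width: 0.257
```

Request:
move_arm(
  deltas=[
    [0,0,0,0,0,0],
    [0,0,0,0,0,0],
    [0,0,0,0,0,0],
    [0,0,0,0,0,0],
    [0,0,-0.08,0,-1.3,0],
    [0,0,-0.08,0,-1.3,0],
    [0,0,-0.08,0,-1.3,0],
    [0,0,-0.08,0,-1.3,0],
    [0,0,-0.08,0,-1.3,0],
    [0,0,-0.08,0,-1.3,0],
  ],
  grip=0,
)

```text
time_s: 15.1
eef_pos: [509.5, 67.1, 36.0]
ee_rot: [0.038, 0.629, 0.776, -0.031]
force: [0.5, -2.3, -9.8]
grip_width: 0.121
```

```bash
python3 - <<'E'
from h import *
st()
i=eyes.capture("wrist");cv2.imwrite("pics/w12.png",i); st()
cv2.imwrite("pics/w12c.png",cv2.resize(i[210:420,230:430],(571,600)))
s=eyes.capture("side");cv2.imwrite("pics/s12.png",cv2.resize(s[190:290,280:390],(660,600),interpolation=cv2.INTER_CUBIC))
E
```

```text
15.1 [509.5  67.1  36. ] yaw 102.0 F [ 0.5 -2.3 -9.8] T [0.17 0.09 0.  ] g 0.121 tilt [-0.097 -0.001 -0.995]
15.15 [509.5  67.3  36.2] yaw 102.03 F [ 0.6 -3.7 -8.1] T [-0.07  0.11 -0.01] g 0.123 tilt [-0.099 -0.001 -0.995]
```

View pics/w12c.png

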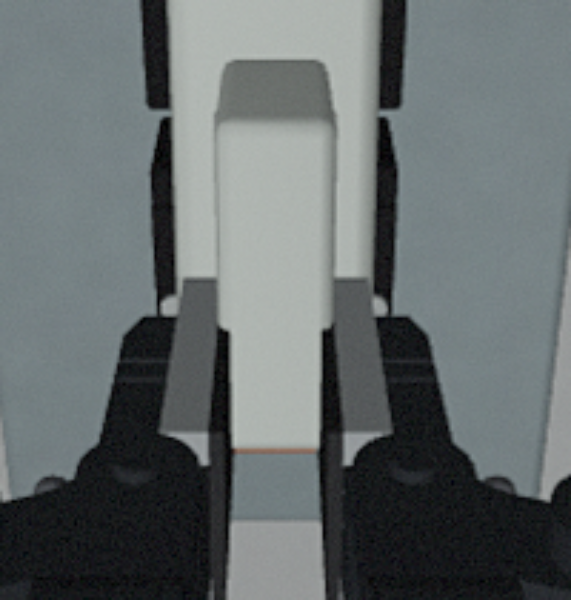

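View pics/s12.png

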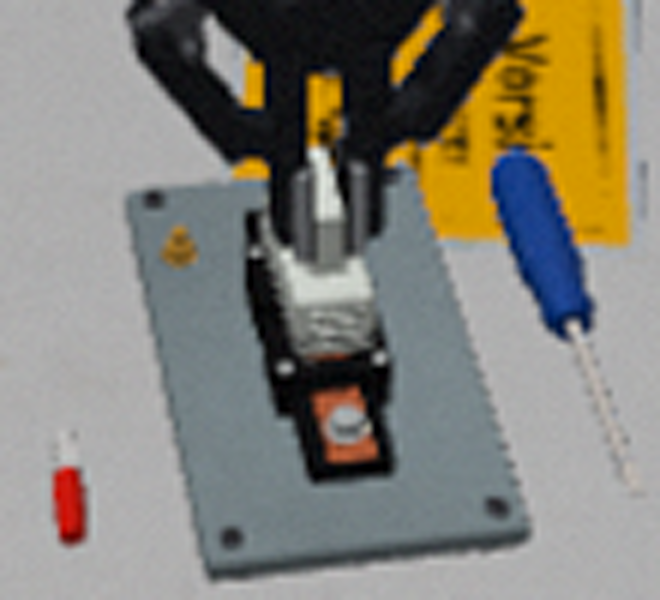

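The side view shows the near (−y) end has risen, with copper visible at (335,358), and the base is flat. Estimating the pose.

```bash
python3 - <<'E'
from est import *
est([231,251,None,367.5],eyes.camera_params("wrist"))
E
```

```text
y -0.6 z 35.5 tilt -0.127 res [ 0. -0. -0.]
```

Request:
move_arm(
  deltas=[
    [0,0,0,0,0,0],
    [0,0,0,0,0,0],
    [0.7,0,0,0,0,0],
    [0.7,0,0,0,0,0],
    [0.7,0,0,0,0,0],
    [0.7,0,0,0,0,0],
    [0,0,0,0,0,0],
    [0,0,0,0,0,0],
    [0,0,0,0,0,0],
    [0,0,0,0,0,0],
  ],
  grip=2.2,
)

```text
time_s: 16.2
eef_pos: [504.2, 94.1, 33.8]
ee_rot: [0.037, 0.629, 0.776, -0.03]
force: [0.9, -0.1, 0.1]
grip_width: 0.251
```

Request:
move_arm(
  deltas=[
    [0,0,0,0,0,0],
    [0,0,0,0,0,0],
    [0,0,0,0,0,0],
    [0,0,0,0,0,0],
    [0,0,-0.12,0,2,0],
    [0,0,-0.12,0,2,0],
    [0,0,-0.12,0,2,0],
    [0,0,-0.12,0,2,0],
    [0,0,-0.12,0,2,0],
    [0,0,-0.12,0,2,0],
  ],
  grip=0,
)

```text
time_s: 17.2
eef_pos: [503.6, 94.0, 40.2]
ee_rot: [-0.045, 0.628, 0.776, 0.035]
force: [-0.4, -1.8, -5.8]
grip_width: 0.125
```

```bash
python3 - <<'E'
from h import *
st()
i=eyes.capture("wrist");cv2.imwrite("pics/w13.png",i); st()
cv2.imwrite("pics/w13c.png",cv2.resize(i[210:420,230:430],(571,600)))
s=eyes.capture("side");cv2.imwrite("pics/s13.png",cv2.resize(s[190:290,280:390],(660,600),interpolation=cv2.INTER_CUBIC))
E
```

```text
17.2 [503.6  94.   40.2] yaw 101.98 F [-0.4 -1.8 -5.8] T [-0.74  0.02  0.1 ] g 0.125 tilt [ 0.114 -0.001 -0.993]
17.25 [503.9  93.5  40.4] yaw 101.94 F [-0.7 -1.  -1.4] T [-0.21  0.27  0.03] g 0.122 tilt [ 0.116 -0.001 -0.993]
```

View pics/w13c.png

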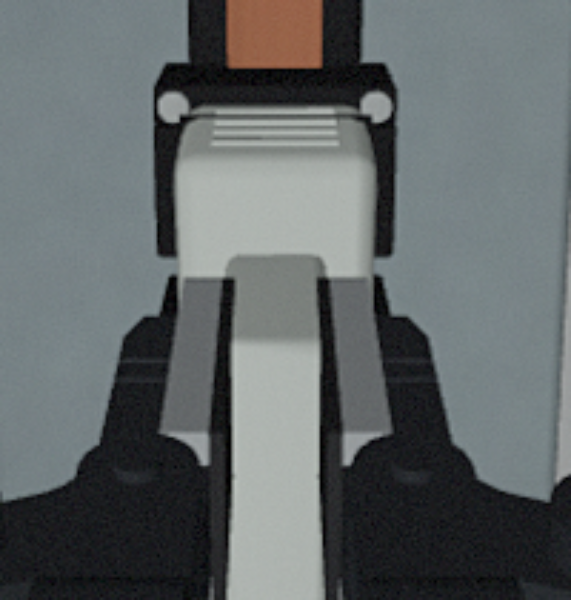

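View pics/s13.png

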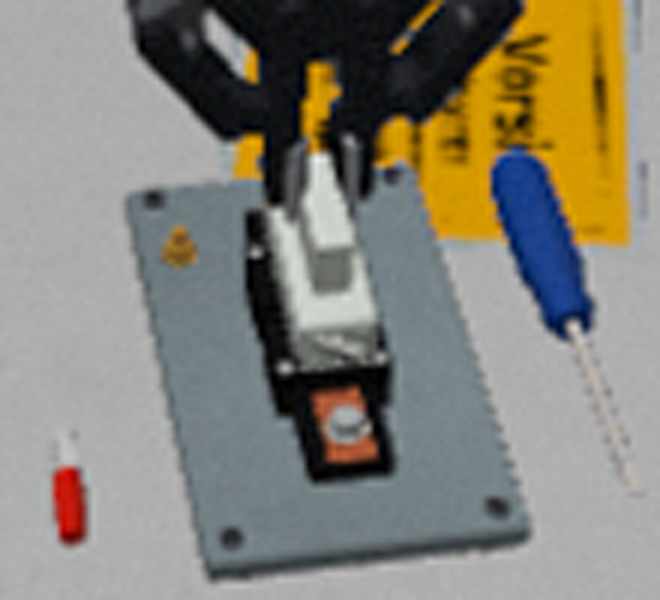

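```bash
python3 - <<'E'
from est import *
P=eyes.camera_params("wrist")
est([299,329,260.5,None],P); est([299,329,259,None],P); est([299,328,261.5,None],P)
E
```

```text
y 4.0 z 62.1 tilt 0.020 res [0. 0. 0.]
y 5.3 z 66.9 tilt 0.005 res [-0.  0.  0.]
y 2.6 z 58.4 tilt 0.019 res [0. 0. 0.]
```

```bash
python3 - <<'E'
from est import *
P=eyes.camera_params("wrist")
i=cv2.imread("pics/w13.png"); cv2.imwrite("pics/w13d.png",cv2.resize(i[280:480,260:400],(560,800))[200:800])
y=np.radians(12);u=np.array([-np.sin(y),np.cos(y),0]);k=np.array([0,0,1.])
for y0 in (-1,0,1):
  for z,t in [(36,0.02),(36,.05),(38,.05),(40,0),(40,.05),(40,.1),(42,.1)]:
    o=np.array([506,80,0])+u*y0+k*z
    print(y0,z,t,[float(proj("w",o+u*(l[1]*np.cos(t)-l[2]*np.sin(t))+k*(l[1]*np.sin(t)+l[2]*np.cos(t)),P)[1].round(1)) for l in L])
E
```

```text
-1 36 0.02 [288.0, 311.0, 255.3, 418.5]
-1 36 0.05 [290.2, 315.5, 257.8, 420.6]
-1 38 0.05 [291.9, 317.7, 259.0, 424.0]
-1 40 0 [289.7, 312.3, 256.2, 423.8]
-1 40 0.05 [293.5, 320.0, 260.3, 427.4]
-1 40 0.1 [297.4, 327.7, 264.8, 430.6]
-1 42 0.1 [299.1, 330.2, 266.2, 434.0]
0 36 0.02 [285.7, 308.4, 252.9, 416.2]
0 36 0.05 [287.9, 312.9, 255.4, 418.3]
0 38 0.05 [289.5, 315.1, 256.6, 421.6]
0 40 0 [287.4, 309.6, 253.7, 421.4]
0 40 0.05 [291.1, 317.3, 257.9, 425.0]
0 40 0.1 [295.0, 325.0, 262.3, 428.2]
0 42 0.1 [296.7, 327.4, 263.7, 431.7]
1 36 0.02 [283.4, 305.7, 250.5, 413.9]
1 36 0.05 [285.6, 310.2, 252.9, 416.0]
1 38 0.05 [287.2, 312.4, 254.2, 419.3]
1 40 0 [285.0, 306.9, 251.3, 419.0]
1 40 0.05 [288.8, 314.6, 255.4, 422.7]
1 40 0.1 [292.6, 322.3, 259.8, 425.9]
1 42 0.1 [294.3, 324.7, 261.2, 429.3]
```

View pics/w13d.png

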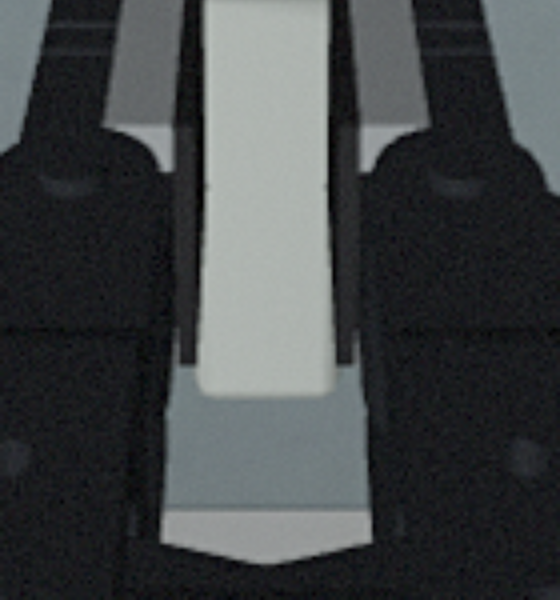

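The pose estimate gives z ≈ 40–41 and tilt ≈ +0.10, so blade tips are about 4 and 9 mm up. The walking works. Now the −y end again.

Request:
move_arm(
  deltas=[
    [0,0,0,0,0,0],
    [0,0,0,0,0,0],
    [-0.7,0,0,0,0,0],
    [-0.7,0,0,0,0,0],
    [-0.7,0,0.05,0,0,0],
    [-0.7,0,0,0,0,0],
    [0,0,0,0,0,0],
    [0,0,0,0,0,0],
    [0,0,0,0,0,0],
    [0,0,0,0,0,0],
  ],
  grip=2.2,
)

```text
time_s: 18.3
eef_pos: [509.8, 67.5, 37.3]
ee_rot: [-0.044, 0.628, 0.776, 0.036]
force: [0.0, -0.2, -0.2]
grip_width: 0.256
```

Request:
move_arm(
  deltas=[
    [0,0,0,0,0,0],
    [0,0,0,0,0,0],
    [0,0,0,0,0,0],
    [0,0,0,0,0,0],
    [0,0,-0.14,0,-2.3,0],
    [0,0,-0.14,0,-2.3,0],
    [0,0,-0.14,0,-2.3,0],
    [0,0,-0.14,0,-2.3,0],
    [0,0,-0.14,0,-2.3,0],
    [0,0,-0.14,0,-2.3,0],
  ],
  grip=0,
)

```text
time_s: 19.3
eef_pos: [509.0, 68.4, 44.7]
ee_rot: [0.049, 0.628, 0.775, -0.04]
force: [0.3, 6.6, -7.0]
grip_width: 0.122
```

```bash
python3 - <<'E'
from h import *
st()
i=eyes.capture("wrist");cv2.imwrite("pics/w14.png",i); st()
cv2.imwrite("pics/w14c.png",cv2.resize(i[180:420,230:430],(500,600)))
s=eyes.capture("side");cv2.imwrite("pics/s14.png",cv2.resize(s[190:290,280:390],(660,600),interpolation=cv2.INTER_CUBIC))
E
```

```text
19.3 [509.   68.4  44.7] yaw 101.97 F [ 0.3  6.6 -7. ] T [ 1.69  0.12 -0.07] g 0.122 tilt [-0.126 -0.001 -0.992]
19.35 [509.   68.9  45. ] yaw 102.03 F [-0.9  5.8 -1.1] T [ 1.07 -0.1   0.08] g 0.123 tilt [-0.128 -0.001 -0.992]
```

View pics/w14c.png

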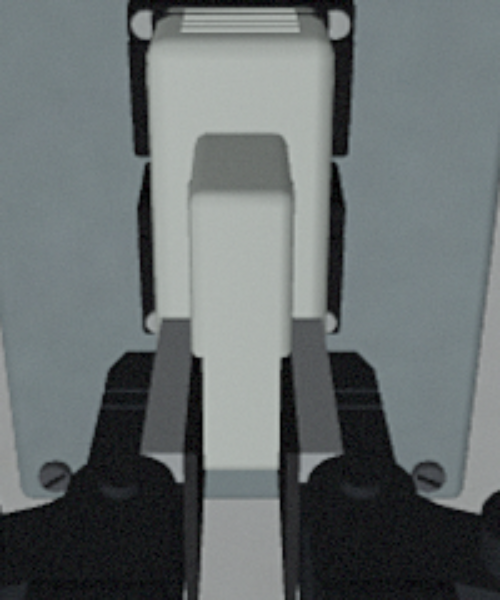

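View pics/s14.png

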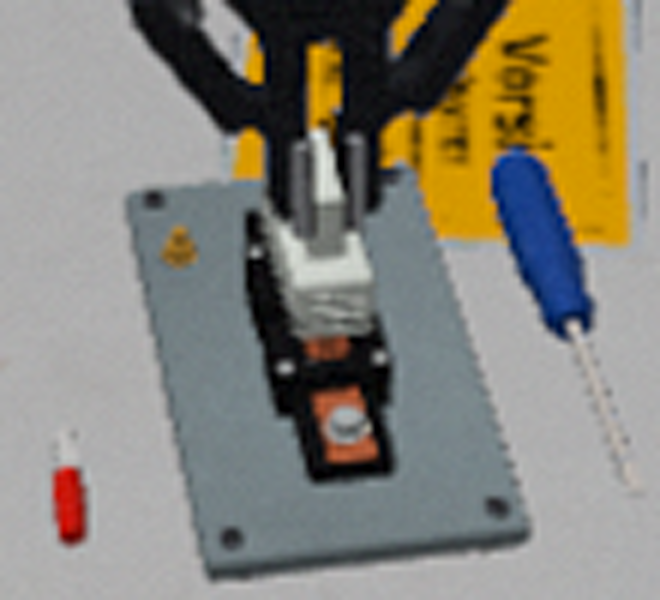

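```bash
python3 - <<'E'
from est import *
P=eyes.camera_params("wrist")
est([233,256,196,368],P);est([233,256,None,368],P)
E
```

```text
y 1.5 z 43.0 tilt -0.107 res [-0.6 -0.   0.5  0.1]
y 0.6 z 42.3 tilt -0.115 res [0. 0. 0.]
```

Blade A is up about 12 mm and B about 8 mm. Now the +y end, which should free blade B.

Request:
move_arm(
  deltas=[
    [0,0,0,0,0,0],
    [0,0,0,0,0,0],
    [0.7,0,0,0,0,0],
    [0.7,0,0,0,0,0],
    [0.7,0,0.05,0,0,0],
    [0.7,0,0,0,0,0],
    [0,0,0,0,0,0],
    [0,0,0,0,0,0],
    [0,0,0,0,0,0],
    [0,0,0,0,0,0],
  ],
  grip=2.2,
)

```text
time_s: 20.4
eef_pos: [504.2, 94.0, 41.7]
ee_rot: [0.05, 0.628, 0.775, -0.04]
force: [-0.7, -0.1, 0.5]
grip_width: 0.256
```

Request:
move_arm(
  deltas=[
    [0,0,0,0,0,0],
    [0,0,0,0,0,0],
    [0,0,0,0,0,0],
    [0,0,0,0,0,0],
    [0,0,-0.15,0,2.4,0],
    [0,0,-0.15,0,2.4,0],
    [0,0,-0.15,0,2.4,0],
    [0,0,-0.15,0,2.4,0],
    [0,0,-0.15,0,2.4,0],
    [0,0,-0.15,0,2.4,0],
  ],
  grip=0,
)

```text
time_s: 21.4
eef_pos: [504.0, 93.9, 50.1]
ee_rot: [-0.049, 0.628, 0.776, 0.039]
force: [-0.4, -4.9, -5.2]
grip_width: 0.125
```

```bash
python3 - <<'E'
from h import *
st()
i=eyes.capture("wrist");cv2.imwrite("pics/w15.png",i); st()
cv2.imwrite("pics/w15c.png",cv2.resize(i[210:450,230:430],(500,600)))
s=eyes.capture("side");cv2.imwrite("pics/s15.png",cv2.resize(s[190:290,280:390],(660,600),interpolation=cv2.INTER_CUBIC))
E
```

```text
21.4 [504.   93.9  50.1] yaw 101.99 F [-0.4 -4.9 -5.2] T [-1.14 -0.08  0.01] g 0.125 tilt [ 0.124 -0.    -0.992]
21.45 [504.3  93.5  50.4] yaw 101.93 F [-0.4 -1.9 -1.3] T [-0.31  0.14  0.01] g 0.126 tilt [ 0.127 -0.    -0.992]
```

View pics/w15c.png

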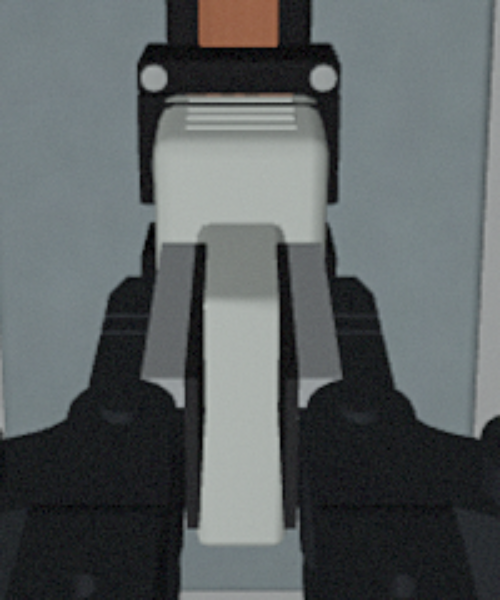

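View pics/s15.png

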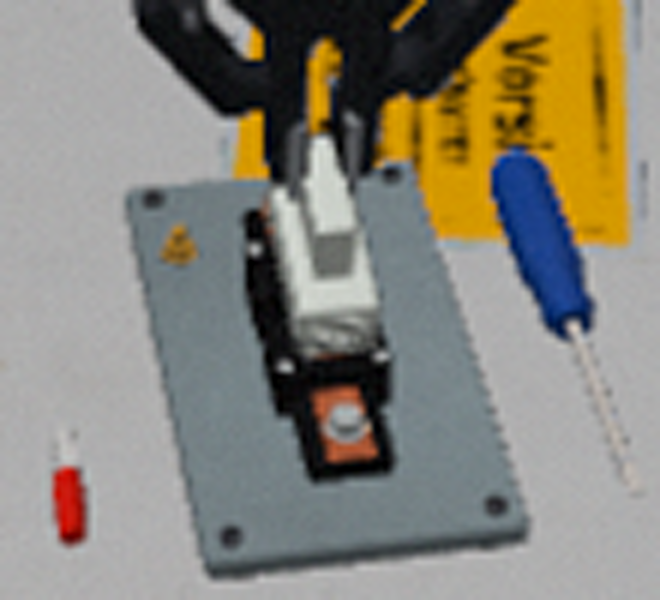

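```bash
python3 - <<'E'
from est import *
P=eyes.camera_params("wrist")
est([300,329,264,427],P);est([299.5,328.8,None,427.2],P)
E
```

```text
y -1.3 z 46.5 tilt 0.135 res [-2.4 -0.1  1.9  0.5]
y -4.0 z 43.4 tilt 0.111 res [-0. -0.  0.]
```

Blade B is now about 15 mm up and released, and A is still held at about 10 mm. One clip (15 N) is less than the base's weight, so I'll grip toward blade A and lift out.

Request:
move_arm(
  deltas=[
    [0,0,0,0,0,0],
    [0,0,0,0,0,0],
    [-0.7,0,0,0,0,0],
    [-0.7,0,0,0,0,0],
    [-0.7,0,0.05,0,0,0],
    [-0.6,0,0,0,0,0],
    [0,0,0,0,0,0],
    [0,0,0,0,0,0],
    [0,0,0,0,0,0],
    [0,0,0,0,0,0],
  ],
  grip=2.2,
)

```text
time_s: 22.5
eef_pos: [509.6, 68.5, 46.8]
ee_rot: [-0.048, 0.628, 0.776, 0.039]
force: [-0.7, 0.2, 0.3]
grip_width: 0.258
```

Request:
move_arm(
  deltas=[
    [0,0,0,0,0,0],
    [0,0,0,0,0,0],
    [0,0,0,0,0,0],
    [0,0,0,0,0,0],
    [0,0,-0.15,0,-2,0],
    [0,0,-0.15,0,-2,0],
    [0,0,-0.15,0,-2,0],
    [0,0,-0.2,0,-2,0],
    [0,0,-0.2,0,-2,0],
    [0,0,-0.2,0,-1,0],
  ],
  grip=0,
)

```text
time_s: 23.5
eef_pos: [509.4, 68.3, 57.0]
ee_rot: [0.027, 0.629, 0.777, -0.022]
force: [0.4, -0.6, -0.6]
grip_width: 0.121
```

```bash
python3 - <<'E'
from h import *
st()
i=eyes.capture("wrist");cv2.imwrite("pics/w16.png",i); st()
cv2.imwrite("pics/w16c.png",cv2.resize(i[180:420,230:430],(500,600)))
s=eyes.capture("side");cv2.imwrite("pics/s16.png",cv2.resize(s[190:290,280:390],(660,600),interpolation=cv2.INTER_CUBIC))
E
```

```text
23.5 [509.4  68.3  57. ] yaw 102.03 F [ 0.4 -0.6 -0.6] T [0.01 0.   0.02] g 0.121 tilt [-0.069 -0.001 -0.998]
23.55 [509.5  68.5  57.3] yaw 102.03 F [ 0.2  0.9 -2.1] T [ 0.06 -0.03  0.06] g 0.122 tilt [-0.069 -0.    -0.998]
```

View pics/s16.png

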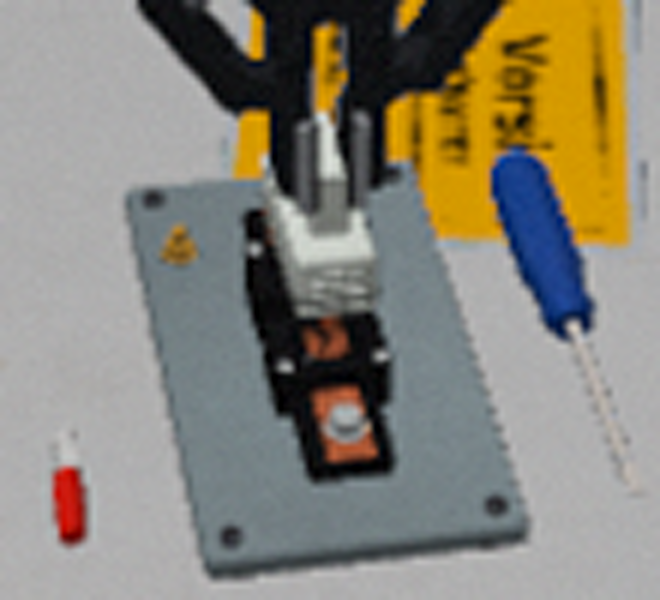

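View pics/w16c.png

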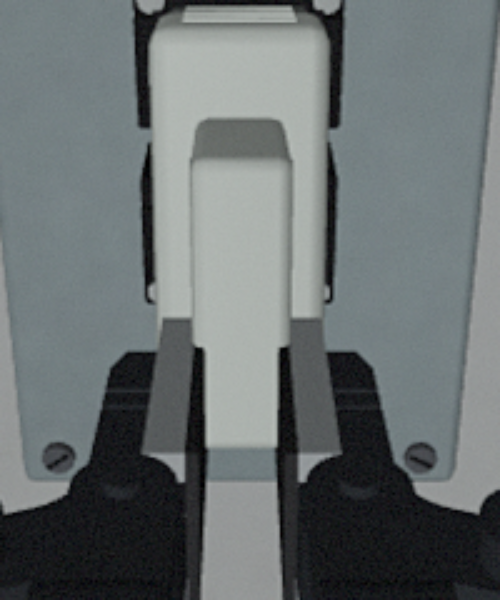

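The force is near zero and both blades look free. Lifting.

Request:
move_arm(
  deltas=[
    [0,0,-0.2,0,0,0],
    [0,0,-0.4,0,0,0],
    [0,0,-0.6,0,0,0],
    [0,0,-0.9,0,0,0],
    [0,0,-0.9,0,1,0],
    [0,0,-1.0,0,1,0],
    [0,0,-1.2,0,1,0],
    [0,0,-1.2,0,1,0],
    [0,0,-1.2,0,0,0],
    [0,0,-0.8,0,0,0],
  ],
)

```text
time_s: 24.6
eef_pos: [509.4, 70.8, 142.6]
ee_rot: [-0.0, 0.63, 0.777, 0.001]
force: [-0.1, -0.6, -2.0]
grip_width: 0.121
```

```bash
python3 - <<'E'
from h import *
st()
s=eyes.capture("side");cv2.imwrite("pics/s17.png",cv2.resize(s[140:420,220:460],(514,600),interpolation=cv2.INTER_CUBIC))
# bin target
f=np.array([422.2,-262.3]);b=np.array([563.3,-248.7])
ax=(b-f)/np.linalg.norm(b-f);print("bin yaw",np.degrees(np.arctan2(ax[1],ax[0])),"ctr",(f+b)/2)
E
```

```text
24.6 [509.4  70.8 142.6] yaw 101.97 F [-0.1 -0.6 -2. ] T [-0.03  0.01  0.05] g 0.121 tilt [ 0.001  0.001 -1.   ]
bin yaw 5.505477857978357 ctr [ 492.75 -255.5 ]
```

View pics/s17.png

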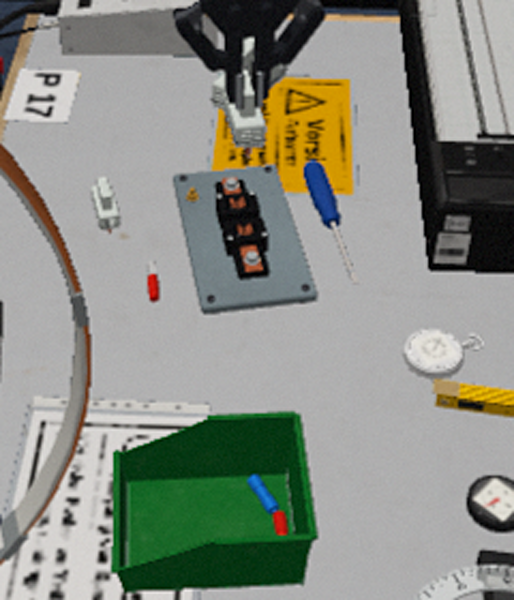

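The link is out of the clips and hanging in the jaws, and the base stands flat. Now over to the bin.

```bash
python3 - <<'E'
from h import *
p,R,s=cur(); n=9
fr=[.06,.18,.31,.44,.57,.70,.82,.93,1]
rows(p,R,[(p+(np.array([482,-269.6,142.6])-p)*f,R0(102-6.5*f)) for f in fr])
E
```

```text
[-1.96, -0.59, 0.0, 0.16, -0.05, 0.38]
[-3.94, -1.15, 0.01, 0.0, 0.0, 0.78]
[-4.28, -1.18, 0.01, 0.0, 0.0, 0.84]
[-4.3, -1.13, 0.01, 0.0, 0.0, 0.85]
[-4.31, -1.06, 0.01, 0.0, 0.0, 0.84]
[-4.33, -1.0, 0.02, 0.0, 0.0, 0.85]
[-4.01, -0.86, 0.01, 0.0, 0.0, 0.78]
[-3.68, -0.74, 0.0, 0.0, 0.0, 0.71]
[-2.35, -0.44, 0.01, 0.0, 0.0, 0.46]
end [ 482.  -269.6  142.6] [[-0.096, 0.995, 0.0], [0.995, 0.096, -0.0], [-0.0, 0.0, -1.0]]
```

Request:
move_arm(
  deltas=[
    [-2.0,-0.6,0,0,0,0.4],
    [-3.9,-1.15,0,0,0,0.8],
    [-4.3,-1.2,0,0,0,0.8],
    [-4.3,-1.1,0,0,0,0.8],
    [-4.3,-1.1,0,0,0,0.9],
    [-4.3,-1.0,0,0,0,0.9],
    [-4.0,-0.9,0,0,0,0.8],
    [-3.7,-0.7,0,0,0,0.7],
    [-2.4,-0.4,0,0,0,0.4],
    [0,0,0,0,0,0],
  ],
)

```text
time_s: 25.65
eef_pos: [480.5, -272.4, 140.1]
ee_rot: [-0.001, 0.674, 0.739, 0.0]
force: [0.7, 0.7, -1.7]
grip_width: 0.121
```

```bash
python3 - <<'E'
from h import *
st()
i=eyes.capture("wrist");cv2.imwrite("pics/w18.png",i); st()
s=eyes.capture("side");cv2.imwrite("pics/s18.png",cv2.resize(s[240:460,200:440],(655,600),interpolation=cv2.INTER_CUBIC))
E
```

```text
25.65 [ 480.5 -272.4  140.1] yaw 95.3 F [ 0.7  0.7 -1.7] T [0.06 0.07 0.02] g 0.121 tilt [ 0.002 -0.001 -1.   ]
25.7 [ 480.7 -270.7  140.1] yaw 95.39 F [ 0.3  0.  -2. ] T [-0.   -0.01 -0.03] g 0.12 tilt [ 0.002 -0.001 -1.   ]
```

View pics/w18.png

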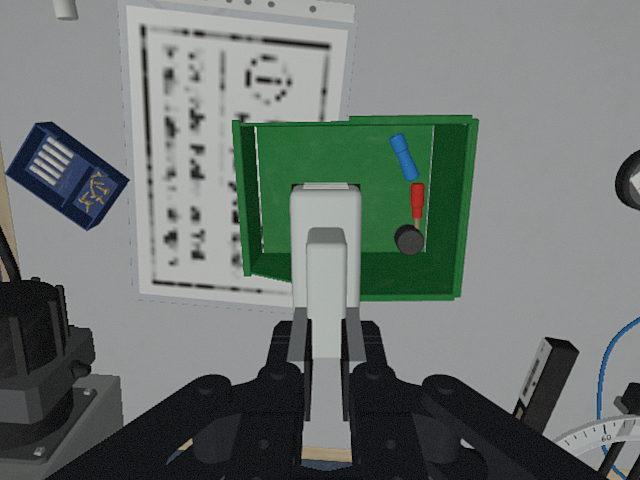

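View pics/s18.png

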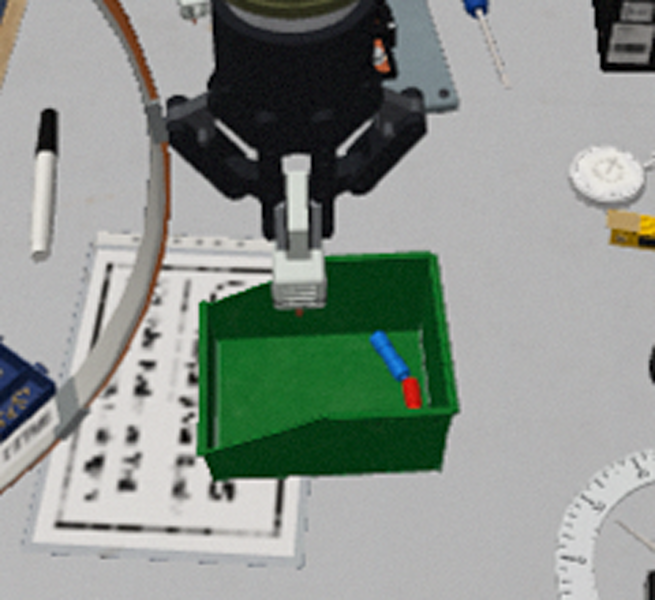

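```bash
python3 - <<'E'
from est import *
P=eyes.camera_params("wrist")
c=[onz("w",q,70,P) for q in [(477,118),(462,299)]]; print("back corners",[x.round(1) for x in c])
g=[onz("w",q,33,P) for q in [(233,122),(244,275)]]; print("front z33",[x.round(1) for x in g])
print("floor -y edge",[onz("w",q,2,P).round(1) for q in [(265,252),(425,250)]])
p,R,s=cur(); L0=None
# link pose: rows of rib base 228, rib top 250?, body edge 193, -y end 357
for q in [(293,193),(360,193)]: print("link body +y top",onz("w",q,140+24,P).round(1))
st()
E
```

```text
back corners [array([ 557.9, -189.8,   70. ]), array([ 572. , -302.2,   70. ])]
front z33 [array([ 413.1, -207.7,   33. ]), array([ 423.7, -315.3,   33. ])]
floor -y edge [array([ 434.5, -307.7,    2. ]), array([ 561.5, -293.9,    2. ])]
link body +y top [ 463.  -221.5  164. ]
link body +y top [ 487.8 -219.2  164. ]
25.75 [ 480.9 -269.6  140.2] yaw 95.46 F [-0.5  0.  -1.3] T [ 0.03 -0.   -0.01] g 0.121 tilt [ 0.003 -0.001 -1.   ]
```

The link is over the bin, about 13 mm towards the front and within 2 mm sideways. Lowering.

Request:
move_arm(
  deltas=[
    [0,0,1.0,0,0,0],
    [0,0,1.6,0,0,0],
    [0,0,1.8,0,0,0],
    [0,0,1.8,0,0,0],
    [0,0,1.6,0,0,0],
    [0,0,1.3,0,0,0],
    [0,0,0.9,0,0,0],
    [0,0,0.7,0,0,0],
    [0,0,0.4,0,0,0],
    [0,0,0,0,0,0],
  ],
)

```text
time_s: 26.75
eef_pos: [481.0, -269.6, 29.4]
ee_rot: [-0.001, 0.672, 0.74, 0.001]
force: [0.3, 0.8, -1.2]
grip_width: 0.118
```

```bash
python3 - <<'E'
from h import *
st()
s=eyes.capture("side");cv2.imwrite("pics/s19.png",cv2.resize(s[240:460,200:440],(655,600),interpolation=cv2.INTER_CUBIC))
E
```

```text
26.75 [ 481.  -269.6   29.4] yaw 95.49 F [ 0.3  0.8 -1.2] T [-0.05 -0.01 -0.02] g 0.118 tilt [ 0.002 -0.    -1.   ]
```

View pics/s19.png

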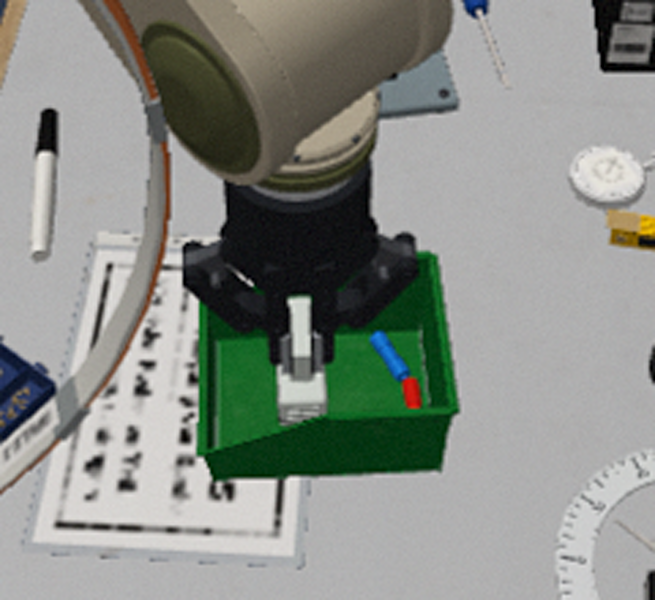

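Request:
move_arm(
  deltas=[
    [0,0,0.2,0,0,0],
    [0,0,0.2,0,0,0],
    [0,0,0.2,0,0,0],
    [0,0,0,0,0,0],
    [0,0,0,0,0,0],
    [0,0,0,0,0,0],
    [0,0,0,0,0,0],
    [0,0,0,0,0,0],
    [0,0,0,0,0,0],
    [0,0,0,0,0,0],
  ],
)

```text
time_s: 27.8
eef_pos: [481.1, -269.7, 23.6]
ee_rot: [-0.001, 0.672, 0.74, 0.001]
force: [-0.1, 0.4, -0.7]
grip_width: 0.121
```

Request:
move_arm(
  deltas=[
    [0,0,0,0,0,0],
    [0,0,0,0,0,0],
    [0,0,0,0,0,0],
    [0,0,0,0,0,0],
    [0,0,0,0,0,0],
    [0,0,-0.5,0,0,0],
    [0,0,-1,0,0,0],
    [0,0,-1.5,0,0,0],
    [0,0,-2,0,0,0],
    [0,0,-2,0,0,0],
  ],
  grip=3.2,
)

```text
time_s: 28.8
eef_pos: [481.1, -269.9, 95.1]
ee_rot: [-0.0, 0.672, 0.74, 0.001]
force: [-0.3, -0.8, -0.2]
grip_width: 0.376
```

```bash
python3 - <<'E'
from h import *
st()
cv2.imwrite("pics/w20.png",eyes.capture("wrist"))
s=eyes.capture("side");cv2.imwrite("pics/s20.png",cv2.resize(s[140:460,200:440],(450,600),interpolation=cv2.INTER_CUBIC))
E
```

```text
28.8 [ 481.1 -269.9   95.1] yaw 95.49 F [-0.3 -0.8 -0.2] T [ 0.03 -0.01 -0.01] g 0.376 tilt [ 0.001  0.    -1.   ]
```

View pics/w20.png

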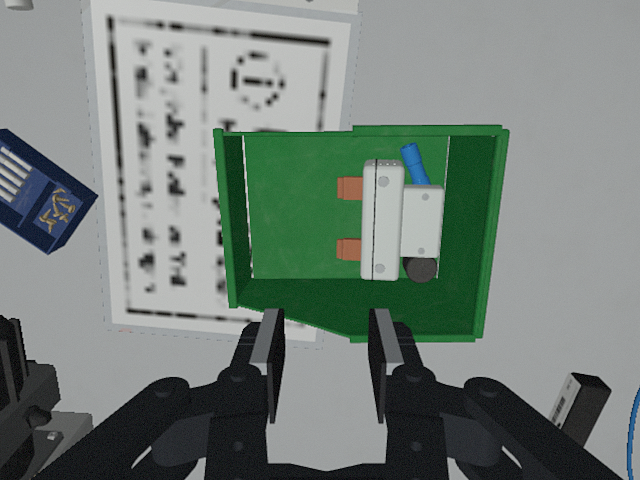

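View pics/s20.png

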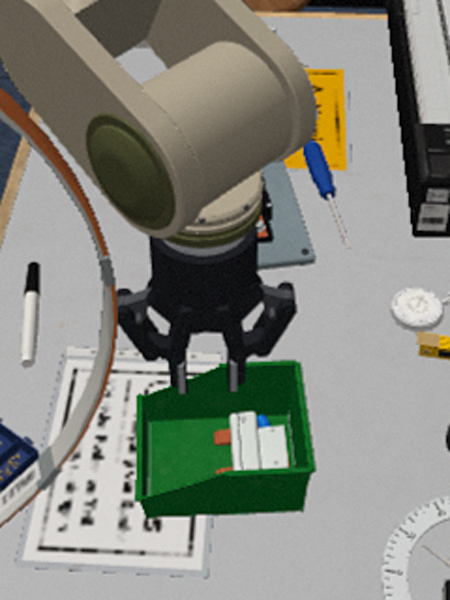

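The link lies on its side on the bin floor, with its underside centre near (363,220), and the jaws are clear of it. I'll lift clear and check that it's at rest.

Request:
move_arm(
  deltas=[
    [0,0,-2,0,0,0],
    [0,0,-2,0,0,0],
    [0,0,-2,0,0,0],
    [0,0,-1,0,0,0],
    [0,0,0,0,0,0],
    [0,0,0,0,0,0],
    [0,0,0,0,0,0],
    [0,0,0,0,0,0],
    [0,0,0,0,0,0],
    [0,0,0,0,0,0],
  ],
)

```text
time_s: 29.9
eef_pos: [481.1, -269.9, 163.3]
ee_rot: [-0.001, 0.672, 0.74, 0.001]
force: [-0.1, 0.8, 0.4]
grip_width: 0.378
```

```bash
python3 - <<'E'
from h import *
a=eyes.capture("wrist");P=eyes.camera_params("wrist");b=eyes.capture("wrist")
cv2.imwrite("pics/w21.png",b); st(); d=cv2.absdiff(a,b);print("frame diff mean",d.mean(),(d.max(2)>30).sum())
t=eyes.capture("top");cv2.imwrite("pics/t21.png",cv2.resize(t[160:330,200:540],(800,400)))
E
```

```text
30.0 [ 481.1 -269.9  163.5] yaw 95.49 F [0.6 0.  0.2] T [-0.06  0.01  0.  ] g 0.377 tilt [ 0.002 -0.    -1.   ]
frame diff mean 2.9508289930555556 401
```

View pics/w21.png

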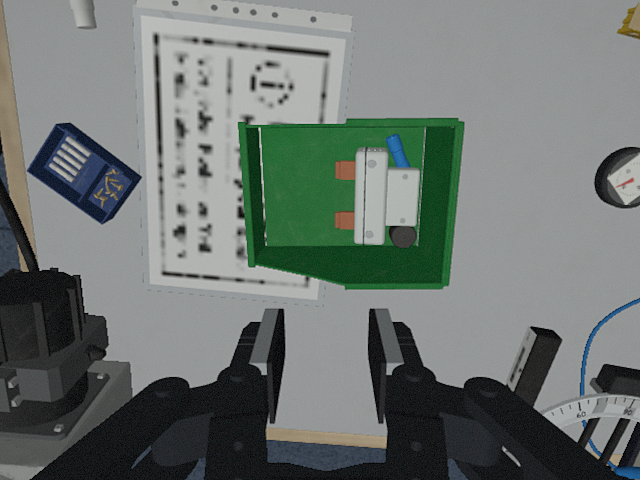

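View pics/t21.png

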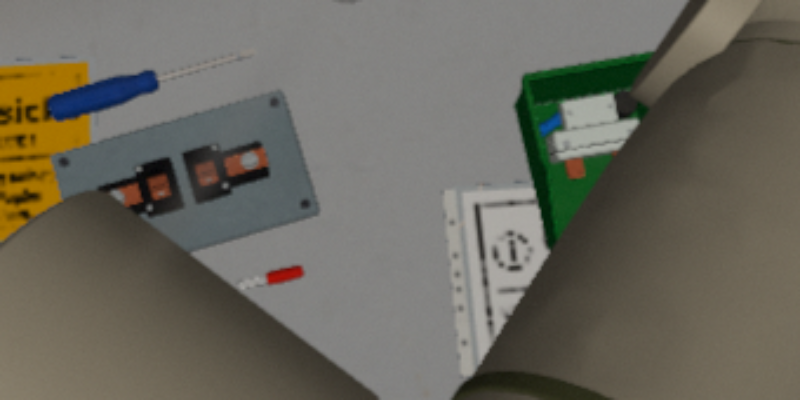

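The link is inside the bin and at rest, the base and bin stand flat, and the arm is clear.

```bash
python3 - <<'E'
from rig import order
print(order.finish_job())
E
```

```text
the job is handed in; nothing more can be done
None
```

The seated middle-sized link is out of its base and lying in the green bin. I handed the job in at about 30 s, and the hand-in gave no verdict.

**What I did:** I gripped the rib off-centre and raised the −y and +y ends in turn. This tilted the link about ±0.1 rad, and each swing brought the blades further out. Once one blade was released I lifted the link out and lowered it into the bin. I then let go and moved the arm clear.

**Last checks:**
- **Link:** it lies on its side on the bin floor, well inside the walls, with its rib against the loose parts.
- **Base and bin:** both stand flat in the pictures. The base slid about 2 mm during gripping, and I never saw it lift.
- **Arm:** the jaws were about 100 mm or more above the bin with wrist force near zero.
- **At rest:** I judged this by eye. Two frames 0.05 s apart differed slightly, which I put down to camera noise.

**What failed or disagreed:**
- **Fingertip position:** the real fingertips were about 35–40 mm short of the reported TCP, so my first close gripped nothing. I corrected this by camera and by touch.
- **Grip:** turning the link about a centred grip slipped in the pads even at 120 N, so I changed to the off-centre lifts.
- **Tilt and height:** these came from image edges with 1–2 mm of error. For the 0.05 rad step, my estimates were about +0.08 on the first rock and then about −0.12, +0.10, −0.11 and +0.12 on the four swings.

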